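# Pack specimen jars into stack-nest totes and close the stack

## Robot

A 6-joint arm with a two-finger parallel gripper is mounted at the origin on the work surface. World frame = base frame: x ahead of the robot, y to its left, z up, the work surface at z = 0. Lengths are in m, angles in rad, forces in N, time in s.
With the tool pointing down it reaches from about 0.25 to 0.775 m from the base axis. Payload 8.9 kg.
Tool frame: the origin (TCP) lies at the very end of the fingers, on their centre line; the grasp point (between the pads) lies 19 mm behind it; z points along the fingers, y is the line along which they close (so a half turn about z gives the same grasp; the last joint's range is limited). The gripper opens to 85 mm and grips with 20 to 120 N. Pads are 22 mm wide; open, the fingers measure 114 mm over their backs; the gripper's body (76 mm by 85 mm) begins 54 mm behind the grasp point. The pads swing forward as they close: fully open they stand 13 mm farther back than shut.
Start: joints at [1.033, 0.291, -0.153, 1.127, 0, 1.431], TCP at [0.204, 0.484, 0.231] pointing down, gripper open.
Joint ranges: [-2.52, 2.52], [-0.91, 1.74], [-1.3, 1.37], [-1.96, 2.02], [-1.52, 1.47], [-3.14, 3.14]. Speed limits (rad/s): [2.22, 2.22, 2.79, 3.14, 3.14, 3.14].

## Interface

Orientations are given as a rotation vector (axis times angle).
In Python, from cell import state, camera, close_job gives the robot as it stands.
- The arm moves only by the shell command python3 -m inch 'ROWS' [OPENING] [FORCE]. ROWS is JSON, a list of rows, each an object of numbers: "x", "y", "z": the shift along the tool's x, y, z in cm; "turn": the turn about the tool's z in rad. A call has exactly 8 rows; each row shifts and turns the commanded pose from where the row before left it, along the tool's axes as they then stand; what a row does not reach is not made up. A row lasts 1/12 s, in which the tool goes at most 41.7 mm and 7.16 degrees, less where a joint would pass 70% of its speed; a pose out of reach is approached as far as the arm can. A call with a gripper value outside its range is refused whole. OPENING is the closure, from -1 (fully open) to 1 (shut), set as the call begins (- or left out, the last holds). The fingers move at their own pace and stop on an object; FORCE is the grip in N (left out, the last holds). Time passes only in rows, so rows that do not move let the fingers close, or fill a call up. It gives the time, the measured TCP pose, the force, the opening and the grip force at its end, in the units of the state.
- state(): the state, without advancing time (a new reading comes with each control period).
- camera(name): name is "scene" or "top" or "wrist"; returns a dict with "color" (480x640x3 uint8, red, green, blue), "fovy" (degrees; the focal length in pixels is half the picture's height over the tangent of half this angle, whatever the lens; pixels are square), "cx", "cy" (the principal point, pixels), "position" and "rotation" of the camera in the world; the wrist camera has in their place "hand_eye" (4x4, takes a point from camera to tool coordinates, whose origin is the TCP and whose axes are the flange's). Camera axes: x right, y down, z forward; pixel columns grow to the right and rows downward; lengths in m; the calibration is good to about 2 mm. The wrist camera is an equidistant fisheye: a pixel r from the principal point sees the ray r / f radians off the axis. A picture is of the moment at which its call begins: read the wrist's pose just before it. There is no depth.
- close_job(): hands the job in; it is judged then, once.
The state is a dict: "time": time; "qpos": joint angles; "qd": joint speeds; "effort": joint torques, N m; "eef_pos": TCP position; "tool_rot": TCP orientation; "contact_force": force on the tool from outside, world axes, zero at the start; "ft_torque": the same for the moment, N m; "gripper_width": opening from 0.0 (shut) to 1.0 (fully open); "grip_force": force on a finger pad.
Only numpy, scipy, OpenCV 4.12 (cv2) and the standard library are available. Lean on these libraries where they do the work, as an engineer would, in place of code of your own. Each camera call takes 0.05 s, during which the arm holds its last target. There are 200 camera calls.

## Task

Pack up for the courier: stand all the capped jars upright inside the tote on the black mat. Then turn the other, empty tote half a turn from the way the loaded one points, so that its feet stand on the rim instead of dropping through the notches onto the jars, and stack it squarely on the loaded tote; next lay the grey slide case flat, right way up, inside this upper tote, and finally fit the lid down fully on top. Leave the loaded tote on its mat and do not knock over or shift the beaker, the amber bottle or the tip box.

Things in the scene. Friction and masses are not known exactly. Their poses are not given: they have to be found in the camera images.
- mat: thin black rubber mat fixed on the bench, 205 x 160 x 3 mm, origin at the centre of its underside, x along its length; the tote to be loaded stands on it
- lower_tote: tote to load, loose on the mat, 0.3 kg: pale blue-grey 180-degree stack-nest tote, open on top, 176 x 130 mm outside at the rim, 80 mm high, 3.5 mm walls leaning out 10 mm a side (outside 156 x 110 mm at the bottom; inside 169 x 123 mm at the rim, 149 x 103 mm on the floor), floor 4 mm thick. Origin: centre of the underside; x along the length to the end with the card, y across, z up
- upper_tote: the empty tote, 0.13 to 0.23 kg, same shape, axes and origin as lower_tote; starts on the bench pointing roughly the same way as lower_tote, beyond the other side of the lid
- lower_notch (a point): midpoint of the notches at x = +55 mm, z = 80 mm. Each long side of a tote has two rim notches 26 mm wide and 35 mm deep, at x = +55 and -20 mm. A tote pointing the same way drops its feet in and nests; pointing the other way its feet stand on the rim, its underside 70 mm above this tote's underside, dipping 10 mm into the mouth with about 5 mm play each way
- upper_foot (a point): midpoint between the two stacking feet at x = +55 mm, at sole height. Under each notch (x = +55 and -20 mm, both long sides) a foot 18 mm wide stands out to 69 mm from the centre line, its sole 10 mm above the tote's underside
- upper_grip (a point): top centre of the grip block in the +x end wall of upper_tote, at x = 88.5 mm, z = 80 mm. Block: upright, 10 mm thick along x (83.5 to 93.5 mm), 44 mm wide, 40 mm tall, top flush with the rim; pinch it from above along x. The -x end has the same at x = -88.5 mm
- lower_card (a point): card holder (small grey plate with a white card) on the outside of the +x end of lower_tote, 88 mm from its centre, 30 mm above its underside
- upper_card (a point): the same card holder on the +x end of upper_tote
- lid: grey lid lying on the bench: plate 186 x 142 x 6 mm with a plug 158 x 112 x 8 mm below that fits into a tote's mouth with 5 mm play, and a central grip bar 70 mm long (along x), 26 mm wide, 26 mm tall, top at 40 mm; origin centre of the plug's underside, x along the length; either way round fits. Seated, its origin is 72 mm above the tote's underside. 0.16 kg
- jar1: squat specimen jar with white screw cap: 41 mm glass-clear body, cap 44 mm in diameter (from 28 to 46 mm height), 46 mm tall, origin centre of its underside, z along its axis, 0.06 kg; may be absent (three or four jars are there)
- jar2: squat specimen jar with white screw cap: 41 mm glass-clear body, cap 44 mm in diameter (from 28 to 46 mm height), 46 mm tall, origin centre of its underside, z along its axis, 0.06 kg; may be absent (three or four jars are there)
- jar3: squat specimen jar with white screw cap: 41 mm glass-clear body, cap 44 mm in diameter (from 28 to 46 mm height), 46 mm tall, origin centre of its underside, z along its axis, 0.06 kg; may be absent (three or four jars are there)
- jar4: squat specimen jar with white screw cap: 41 mm glass-clear body, cap 44 mm in diameter (from 28 to 46 mm height), 46 mm tall, origin centre of its underside, z along its axis, 0.06 kg; may be absent (three or four jars are there)
- slide_case: grey plastic microscope slide case 80 x 40 x 48 mm (x, y, z) with a dark seam around it, origin centre of its underside, 0.09 kg
- beaker: glass beaker 70 mm wide, 85 mm tall (bystander), origin centre of its underside
- reagent_bottle: amber bottle 64 mm wide, 115 mm tall (bystander), origin centre of its underside
- tip_box: grey pipette-tip box 120 x 80 x 73 mm with a clear cover (bystander), origin centre of its underside

How it is judged:
On the way, in this order (a step that is already met when the one before it is completed fails the run):
1. all the jars stand upright inside the tote on the mat, released (x of jar1 in the frame of lower_tote between -0.064 and 0.064 m and y of jar1 in the frame of lower_tote between -0.042 and 0.042 m and z of each of jar1, jar2, jar3, jar4 in the frame of lower_tote below 0.012 m and angle between each of jar1, jar2, jar3, jar4's own z axis and vertical below 0.2 rad and x of jar2 in the frame of lower_tote between -0.064 and 0.064 m and y of jar2 in the frame of lower_tote between -0.042 and 0.042 m and x of jar3 in the frame of lower_tote between -0.064 and 0.064 m and y of jar3 in the frame of lower_tote between -0.042 and 0.042 m and x of jar4 in the frame of lower_tote between -0.064 and 0.064 m and y of jar4 in the frame of lower_tote between -0.042 and 0.042 m and contact force between the fingers and jar1 below 0.3 N and contact force between the fingers and jar2 below 0.3 N and contact force between the fingers and jar3 below 0.3 N and contact force between the fingers and jar4 below 0.3 N), for 0.2 s.
2. the empty tote is stacked on the loaded one, pointing the opposite way, feet on its rim, released (x of upper_tote in the frame of lower_tote between -0.009 and 0.009 m and y of upper_tote in the frame of lower_tote between -0.009 and 0.009 m and z of upper_tote in the frame of lower_tote between 0.066 and 0.074 m and x of upper_card in the frame of lower_tote below -0.07 m and angle between upper_tote's own z axis and vertical below 0.05 rad and contact force between the fingers and upper_tote below 0.3 N), for 0.2 s.
3. the slide case lies flat and right way up inside the stacked upper tote, released (x of slide_case in the frame of upper_tote between -0.06 and 0.06 m and y of slide_case in the frame of upper_tote between -0.045 and 0.045 m and z of slide_case in the frame of upper_tote below 0.012 m and angle between slide_case's own z axis and vertical below 0.2 rad and x of upper_tote in the frame of lower_tote between -0.009 and 0.009 m and y of upper_tote in the frame of lower_tote between -0.009 and 0.009 m and z of upper_tote in the frame of lower_tote between 0.066 and 0.074 m and x of upper_card in the frame of lower_tote below -0.07 m and angle between upper_tote's own z axis and vertical below 0.05 rad and contact force between the fingers and slide_case below 0.3 N), for 0.2 s.
At the end, for the whole second after the job is handed in: All jars upright (0.2 rad) on lower_tote's floor; upper_tote stacked on it half turned (66-74 mm up, centred within 9 mm, level); slide case right way up on its floor; lid fully down on it (68-75.5 mm up, within 9 mm and 0.12 rad); lower_tote within 30 mm of the mat's centre; at rest (x of jar1 in the frame of lower_tote between -0.064 and 0.064 m and y of jar1 in the frame of lower_tote between -0.042 and 0.042 m and z of each of jar1, jar2, jar3, jar4 in the frame of lower_tote below 0.012 m and angle between each of jar1, jar2, jar3, jar4, slide_case's own z axis and vertical below 0.2 rad and x of jar2 in the frame of lower_tote between -0.064 and 0.064 m and y of jar2 in the frame of lower_tote between -0.042 and 0.042 m and x of jar3 in the frame of lower_tote between -0.064 and 0.064 m and y of jar3 in the frame of lower_tote between -0.042 and 0.042 m and x of jar4 in the frame of lower_tote between -0.064 and 0.064 m and y of jar4 in the frame of lower_tote between -0.042 and 0.042 m and x of upper_tote in the frame of lower_tote between -0.009 and 0.009 m and y of upper_tote in the frame of lower_tote between -0.009 and 0.009 m and z of upper_tote in the frame of lower_tote between 0.066 and 0.074 m and x of upper_card in the frame of lower_tote below -0.07 m and angle between each of upper_tote, lid's own z axis and vertical below 0.05 rad and x of slide_case in the frame of upper_tote between -0.06 and 0.06 m and y of slide_case in the frame of upper_tote between -0.045 and 0.045 m and z of slide_case in the frame of upper_tote below 0.012 m and x of lid in the frame of upper_tote between -0.009 and 0.009 m and y of lid in the frame of upper_tote between -0.009 and 0.009 m and z of lid in the frame of upper_tote between 0.068 and 0.0755 m and angle between the x axis of lid and the x axis of upper_tote, either way round below 0.12 rad and horizontal distance between lower_tote and mat below 0.03 m and linear speed of each of upper_tote, lid below 0.02 m/s); the robot touches nothing.
It fails at once if the beaker is moved by more than 30 mm or tipped (distance of beaker from where it was at the start of the episode above 0.03 m or angle between beaker's own z axis and vertical above 0.5 rad).
It fails at once if the reagent bottle is moved by more than 30 mm or tipped (distance of reagent_bottle from where it was at the start of the episode above 0.03 m or angle between reagent_bottle's own z axis and vertical above 0.5 rad).
It fails at once if the tip box is moved by more than 30 mm or tipped (distance of tip_box from where it was at the start of the episode above 0.03 m or angle between tip_box's own z axis and vertical above 0.5 rad).
Of jar1, jar2, jar3, jar4 only 3 to 4 are there at a start; the rules pass over those that are not, and their reading is None.
At some moment in a run one of jar1, jar2, jar3, jar4, slide_case may be knocked a few centimetres aside while the robot is not near it.
It also fails if it takes over 192 s, if anything falls off the work surface, if the arm or the gripper's body presses on something with over 40 N, if the wrist force passes 120 N, or if a joint passes its speed limit or range.

## Working session

There is one attempt and no reset: what is moved stays moved. The work goes in short steps, Python scripts to look and compute and a shell command to move; the robot and the scene stay as the last step left them, time stands still between calls to the robot, and variables do not carry over. Pictures are saved under pics/ and viewed, at most 14 in all, crops included, and the job is handed in when it is done.

```bash
ls; mkdir -p pics; cat > h.py <<'E'
import numpy as np, cv2
from scipy.spatial.transform import Rotation as R
from cell import state, camera, close_job
def shot(n,f):
    s=state(); c=camera(n); cv2.imwrite(f,c['color'][:,:,::-1]); c.pop('color')
    c['eef']=s['eef_pos']; c['rot']=s['tool_rot']
    import pickle; pickle.dump(c,open(f+'.pkl','wb')); return c
def load(f):
    import pickle; return pickle.load(open(f+'.pkl','rb'))
def px(c,u,v,z):
    f=240/np.tan(np.radians(c['fovy'])/2); d=np.array([u-c['cx'],v-c['cy']])
    if 'hand_eye' in c:
        r=np.hypot(*d); t=r/f; ray=np.array([*(d/max(r,1e-9)*np.sin(t)),np.cos(t)])
        T=np.eye(4);T[:3,:3]=R.from_rotvec(c['rot']).as_matrix();T[:3,3]=c['eef']
        M=T@np.array(c['hand_eye']); Rm,p=M[:3,:3],M[:3,3]
    else: ray=np.array([*(d/f),1]); Rm=np.array(c['rotation']);p=np.array(c['position'])
    w=Rm@ray; return p+w*(z-p[2])/w[2]
E
python3 - <<'E'
from h import *
for n in('scene','top'):
    c=shot(n,f'pics/{n}0.png'); print({k:np.round(v,3).tolist() for k,v in c.items()})
s=state(); print(s)
E
```

```text
pics
{'fovy': 46.393, 'cx': 324.15, 'cy': 233.933, 'position': [0.982, 0.613, 1.195], 'rotation': [-0.91, -2.695, 0.842], 'eef': [0.204, 0.483, 0.231], 'rot': [-0.622, -3.079, 0.002]}
{'fovy': 46.992, 'cx': 317.055, 'cy': 247.016, 'position': [0.279, 0.02, 1.61], 'rotation': [-2.127, 2.148, -0.177], 'eef': [0.204, 0.483, 0.231], 'rot': [-0.622, -3.079, 0.002]}
{'time': 0.1, 'qpos': array([ 1.03267853e+00,  2.91219147e-01, -1.54066362e-01,  1.12666680e+00,
        8.32099474e-06,  1.43148334e+00]), 'qd': array([ 0.00031945,  0.00068118,  0.00145393, -0.00049381, -0.00069278,
       -0.00194516]), 'effort': array([ 1.06174593e-03, -5.37975919e+01,  3.31919539e+01,  9.36513621e-03,
       -2.24647024e-04, -1.06199519e-06]), 'eef_pos': array([0.20366648, 0.48346533, 0.23078642]), 'tool_rot': array([-6.22220290e-01, -3.07895775e+00,  1.70809250e-03]), 'contact_force': array([ 1.05339045, -0.45422398, -0.89052318]), 'ft_torque': array([-0.07761921,  0.02003515,  0.02212114]), 'grip_force': 0.0, 'gripper_width': 0.9983227321203132}
```

```bash
sed -i "s/Rm=np.array(c\['rotation'\])/Rm=R.from_rotvec(c['rotation']).as_matrix()/" h.py; python3 -c "
import cv2
a=cv2.imread('pics/top0.png');cv2.imwrite('pics/top0b.png',cv2.resize(a,(800,600),interpolation=cv2.INTER_CUBIC))"
```

```text
(no output)
```

View pics/top0b.png

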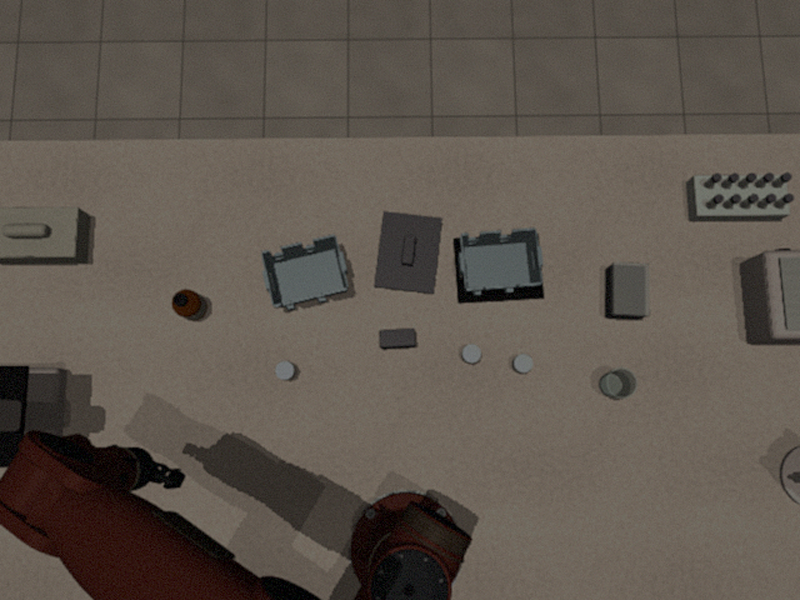

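View pics/scene0.png

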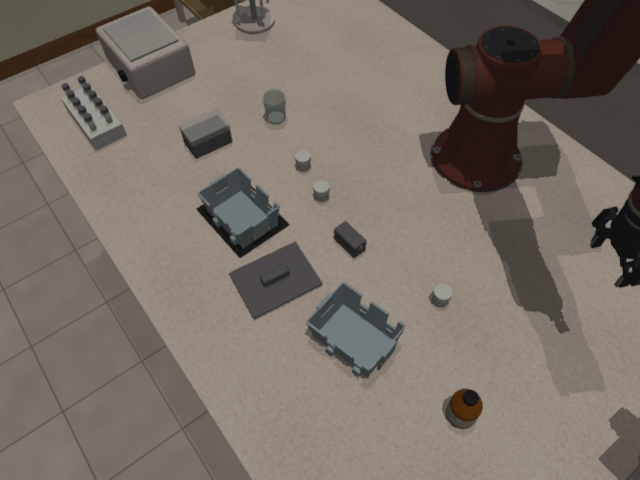

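```bash
python3 - <<'E'
import cv2,numpy as np
a=cv2.imread('pics/top0.png');b=cv2.imread('pics/scene0.png')
r=lambda i,x,y,w,h:cv2.convertScaleAbs(cv2.resize(i[y:y+h,x:x+w],(400,300),interpolation=cv2.INTER_CUBIC),alpha=1.6)
m=np.vstack([np.hstack([r(a,350,170,100,75),r(a,200,180,100,75)]),np.hstack([r(b,190,160,100,75),r(b,300,280,120,90)])])
cv2.imwrite('pics/m.png',m)
E
```

```text
(no output)
```

View pics/m.png

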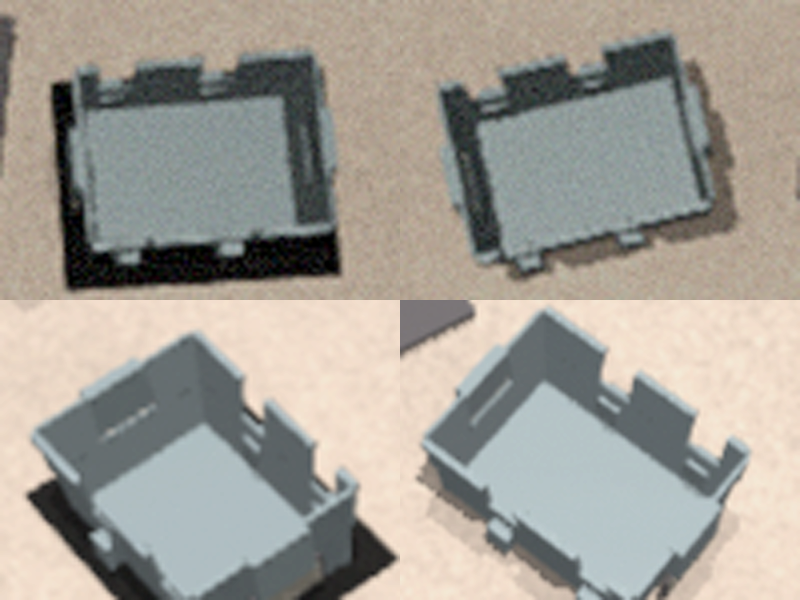

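```bash
python3 - <<'E'
from h import *
c=load('pics/top0.png');s=load('pics/scene0.png')
print('mat',[px(c,350+u/4,170+v/4,.003)[:2].round(3) for u,v in((52,85),(68,290),(340,273))])
for n,o,z,L in(('low',(350,170),.083,((80,68),(313,52),(333,232),(88,250))),('up',(200,180),.08,((43,88),(273,38),(310,208),(82,262)))):
    P=np.array([px(c,o[0]+u/4,o[1]+v/4,z)[:2] for u,v in L]);print(n,P.round(3).tolist(),P.mean(0).round(3))
    x=(P[0]+P[3]-P[1]-P[2]);print(np.linalg.norm(x)/2,np.degrees(np.arctan2(x[1],x[0])))
for n,u,v in(('jA',286,371),('jB',471,354),('jC',523,364)): print(n,px(c,u*.8,v*.8,.046).round(3))
for n,u,v in(('jA',443,289),('jB',321,184),('jC',303,156)): print(n,px(s,u,v,.046).round(3))
P=[px(c,u*.8,v*.8,z).round(3)[:2] for u,v,z in((380,332,.048),(413,329,.048),(415,346,.048),(381,349,.048),(380,332,.04),(413,329,.04))];print('case',P,np.mean(P[:4],0))
P=[px(c,u*.8,v*.8,.014)[:2] for u,v in((386,212),(442,217),(433,293),(375,288))];print('lid',np.round(P,3).tolist(),np.mean(P,0))
print('bar',[px(c,u*.8,v*.8,.04).round(3)[:2] for u,v in((406,237),(403,266))])
E
```

```text
mat [array([ 0.711, -0.125]), array([ 0.555, -0.133]), array([ 0.565, -0.335])]
low [[0.701, -0.138], [0.712, -0.305], [0.58, -0.313], [0.569, -0.14]] [ 0.641 -0.224]
0.17024424661580806 93.60876069697487
up [[0.663, 0.316], [0.698, 0.152], [0.574, 0.126], [0.537, 0.286]] [0.618 0.22 ]
0.16566847583430547 102.57634399969736
jA [0.395 0.266 0.046]
jB [ 0.43  -0.154  0.046]
jC [ 0.406 -0.271  0.046]
jA [0.396 0.267 0.046]
jB [ 0.431 -0.159  0.046]
jC [ 0.411 -0.268  0.046]
case [array([0.482, 0.052]), array([ 0.488, -0.023]), array([ 0.449, -0.027]), array([0.443, 0.05 ]), array([0.483, 0.053]), array([ 0.489, -0.023])] [0.4655 0.013 ]
lid [[0.776, 0.037], [0.762, -0.097], [0.577, -0.072], [0.591, 0.064]] [ 0.67667806 -0.01702725]
bar [array([ 0.707, -0.01 ]), array([ 0.637, -0.002])]
```

```bash
cat > p.py <<'E'
import sys
from h import *
a=[float(v) for v in sys.argv[1:]]   # x y z [psi_deg [exact]]
s=state(); M=R.from_rotvec(s['tool_rot']).as_matrix(); p=s['eef_pos']
psi=np.degrees(np.arctan2(M[1,1],M[0,1])); 
print('t%.1f'%s['time'],'at',p.round(4),'psi %.1f'%psi,'tilt %.3f'%np.arccos(-M[2,2]),'q',s['qpos'].round(2),'F',s['contact_force'].round(1),'w %.3f g %.1f'%(s['gripper_width'],s['grip_force']))
if a:
    print('shift cm now-axes',(M.T@(np.array(a[:3])-p)*100).round(2))
    if len(a)>3:
        d=a[3]-psi; d=(d+180)%360-180 if len(a)>4 else (d+90)%180-90
        print('turn',round(-np.radians(d),3), 'shift cm after turn',((R.from_euler('z',d,degrees=True).as_matrix()@M).T@(np.array(a[:3])-p)*100).round(2))
E
python3 p.py .395 .266 .13 3.6; python3 -m inch '[{"z":0},{},{},{},{},{},{},{}]' 2>&1 | tail -5
```

```text
t0.1 at [0.2037 0.4835 0.2308] psi 67.2 tilt 0.001 q [ 1.03  0.29 -0.15  1.13  0.    1.43] F [ 1.1 -0.5 -0.9] w 0.998 g 0.0
shift cm now-axes [-26.08 -12.6   10.09]
turn 1.109 shift cm after turn [-22.91  17.74  10.05]
invalid input at $[0]: expected keys x, y, z, turn
```

```bash
python3 -m inch '[{"x":-3.26,"y":-1.57,"z":1.0,"turn":0},{"x":-3.26,"y":-1.57,"z":1.0,"turn":0},{"x":-3.26,"y":-1.57,"z":1.0,"turn":0},{"x":-3.26,"y":-1.57,"z":1.0,"turn":0},{"x":-3.26,"y":-1.57,"z":1.0,"turn":0},{"x":-3.26,"y":-1.57,"z":1.0,"turn":0},{"x":-3.26,"y":-1.57,"z":1.0,"turn":0},{"x":-3.26,"y":-1.57,"z":1.0,"turn":0}]' -1 40
python3 - <<'E'
from h import *
shot('top','pics/t1.png');w=shot('wrist','pics/w1.png');print(w['fovy'],np.round(w['hand_eye'],3))
a=cv2.imread('pics/t1.png');b=cv2.imread('pics/w1.png')
cv2.imwrite('pics/m1.png',cv2.convertScaleAbs(cv2.resize(np.vstack([a,b]),(400,600)),alpha=1.4))
m=np.hstack([cv2.resize(a[120:480,:],(450,253)),cv2.resize(b,(337,253))]);cv2.imwrite('pics/m1.png',cv2.convertScaleAbs(m,alpha=1.5))
E
python3 p.py .395 .266 .05
```

```text
time: 0.77
eef_pos: [0.3961, 0.2652, 0.1507]
tool_rot: [-0.622, -3.079, 0.0]
contact_force: [1.1, 1.2, -0.5]
gripper_width: 1.0
grip_force: 0.0
65.70646984690485 [[-0.    -0.947 -0.321  0.082]
 [ 1.     0.    -0.001  0.   ]
 [ 0.001 -0.321  0.947 -0.143]
 [ 0.     0.     0.     1.   ]]
t0.9 at [0.3975 0.2631 0.1498] psi 66.9 tilt 0.002 q [ 0.43  0.27 -0.41  0.89 -0.    0.84] F [ 0.   0.3 -0.3] w 1.003 g 0.0
shift cm now-axes [0.35 0.19 9.98]
```

View pics/m1.png

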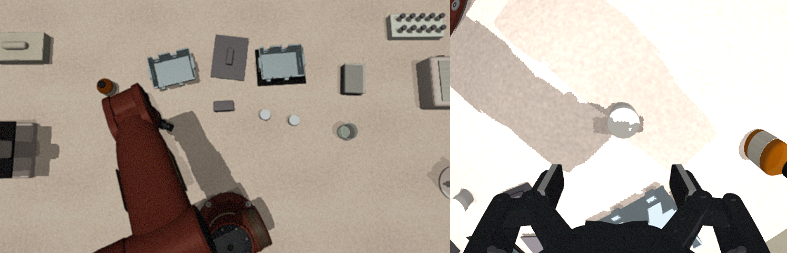

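```bash
python3 - <<'E'
from h import *
w=load('pics/w1.png')
for u,v in((623,120),(462,198),(765,155)): print(px(w,(u-450)*640/337,v*480/253,.046).round(3))
b=cv2.imread('pics/w1.png');t=cv2.imread('pics/t1.png')
cv2.imwrite('pics/m2.png',np.hstack([cv2.resize(b[180:330,260:460],(400,300)),cv2.resize(b[330:480,0:200],(400,300))]))
E
```

```text
[0.394 0.272 0.046]
[ 0.418 -0.112  0.046]
[0.551 0.482 0.046]
```

View pics/m2.png

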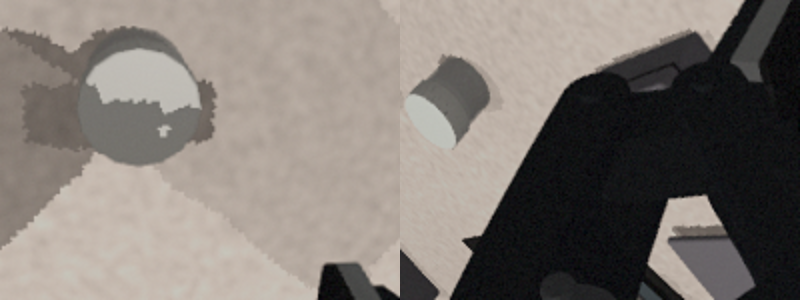

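```bash
python3 - <<'E'
from h import *
w=load('pics/w1.png');print(px(w,330,233.5,.046).round(4))
E
python3 p.py .3955 .267 .016
```

```text
[0.3987 0.2714 0.046 ]
t0.9 at [0.3975 0.2631 0.1498] psi 66.9 tilt 0.002 q [ 0.43  0.27 -0.41  0.89 -0.    0.84] F [ 0.   0.3 -0.3] w 1.003 g 0.0
shift cm now-axes [ 0.34  0.31 13.38]
```

```bash
python3 -m inch '[{"x":0.25,"y":0.45,"z":0,"turn":0},{"x":0,"y":0,"z":2.5,"turn":0},{"x":0,"y":0,"z":2.5,"turn":0},{"x":0,"y":0,"z":2.5,"turn":0},{"x":0,"y":0,"z":2.5,"turn":0},{"x":0,"y":0,"z":2.0,"turn":0},{"x":0,"y":0,"z":1.4,"turn":0},{"x":0,"y":0,"z":0,"turn":0}]' | grep pos
python3 -m inch '[{"x":0,"y":0,"z":0,"turn":0},{"x":0,"y":0,"z":0,"turn":0},{"x":0,"y":0,"z":0,"turn":0},{"x":0,"y":0,"z":0,"turn":0},{"x":0,"y":0,"z":0,"turn":0},{"x":0,"y":0,"z":0,"turn":0},{"x":0,"y":0,"z":0,"turn":0},{"x":0,"y":0,"z":0,"turn":0}]' 1 30
python3 -m inch '[{"x":0,"y":0,"z":-1,"turn":0},{"x":0,"y":0,"z":-3,"turn":0},{"x":0,"y":0,"z":-4,"turn":0},{"x":0,"y":0,"z":-4,"turn":0},{"x":0,"y":0,"z":-4,"turn":0},{"x":0,"y":0,"z":0,"turn":0},{"x":0,"y":0,"z":0,"turn":0},{"x":0,"y":0,"z":0,"turn":0}]'
python3 p.py .641 -.224 .17 3.6
```

```text
eef_pos: [0.3922, 0.2724, 0.0152]
time: 2.2
eef_pos: [0.3955, 0.2726, 0.0186]
tool_rot: [0.622, 3.078, 0.003]
contact_force: [-1.7, 1.2, 6.3]
gripper_width: 0.506
grip_force: 29.6
time: 2.87
eef_pos: [0.3948, 0.2719, 0.1775]
tool_rot: [0.622, 3.079, 0.001]
contact_force: [-0.1, -0.1, -1.3]
gripper_width: 0.503
grip_force: 30.8
t2.9 at [0.3948 0.2719 0.1775] psi 67.1 tilt 0.001 q [ 0.45  0.24 -0.37  0.96  0.    0.85] F [-0.1 -0.1 -1.3] w 0.503 g 30.8
shift cm now-axes [-41.95 -36.14   0.75]
turn 1.109 shift cm after turn [-51.04  21.46   0.79]
```

```bash
python3 -m inch '[{"x":0,"y":0,"z":-0.5,"turn":0.125},{"x":0,"y":0,"z":-0.5,"turn":0.125},{"x":0,"y":0,"z":-0.5,"turn":0.125},{"x":0,"y":0,"z":-0.5,"turn":0.125},{"x":0,"y":0,"z":-0.5,"turn":0.125},{"x":0,"y":0,"z":-0.5,"turn":0.125},{"x":0,"y":0,"z":-0.5,"turn":0.125},{"x":0,"y":0,"z":-0.5,"turn":0.109}]' >/dev/null
python3 -m inch '[{"x":0,"y":0,"z":0,"turn":0.125},{"x":-3.5,"y":1.4,"z":0,"turn":0},{"x":-3.5,"y":1.4,"z":0,"turn":0},{"x":-3.5,"y":1.4,"z":0,"turn":0},{"x":-3.5,"y":1.4,"z":0,"turn":0},{"x":-3.5,"y":1.4,"z":0,"turn":0},{"x":-3.5,"y":1.4,"z":0,"turn":0},{"x":-3.5,"y":1.4,"z":0,"turn":0}]' | grep pos
python3 p.py .64 -.205 .21 3.6
```

```text
eef_pos: [0.5075, 0.0318, 0.2157]
t4.2 at [0.5075 0.0318 0.2157] psi 3.6 tilt 0.003 q [-0.08  0.27 -0.22  1.08  0.    1.43] F [0.1 1.1 0.6] w 0.504 g 30.8
shift cm now-axes [-24.46  11.74   0.52]
turn -0.0 shift cm after turn [-24.46  11.73   0.52]
```

```bash
python3 -m inch '[{"x":-3.5,"y":1.6,"z":0,"turn":0},{"x":-3.5,"y":1.6,"z":0,"turn":0},{"x":-3.5,"y":1.7,"z":0,"turn":0},{"x":-3.5,"y":1.7,"z":0,"turn":0},{"x":-3.5,"y":1.7,"z":0,"turn":0},{"x":-3.5,"y":1.7,"z":0,"turn":0},{"x":-3.4,"y":1.7,"z":0,"turn":0},{"x":0,"y":0,"z":0,"turn":0}]' | grep pos
python3 -m inch '[{"x":0,"y":0,"z":0,"turn":0},{"x":0,"y":0,"z":0,"turn":0},{"x":0,"y":0,"z":0,"turn":0},{"x":0,"y":0,"z":0,"turn":0},{"x":0,"y":0,"z":0,"turn":0},{"x":0,"y":0,"z":0,"turn":0},{"x":0,"y":0,"z":0,"turn":0},{"x":0,"y":0,"z":0,"turn":0}]' >/dev/null
python3 - <<'E'
from h import *
shot('wrist','pics/w2.png');b=cv2.imread('pics/w2.png');cv2.imwrite('pics/w2b.png',cv2.resize(b,(800,600)))
E
python3 p.py .638 -.174 .21 3.6
```

```text
eef_pos: [0.6415, -0.2084, 0.2135]
t5.6 at [ 0.6402 -0.2024  0.2175] psi 3.6 tilt 0.000 q [-0.41  0.59  0.27  1.26  0.    1.09] F [ 0.4  0.3 -1.2] w 0.506 g 31.0
shift cm now-axes [ 2.85 -0.04  0.75]
turn 0.0 shift cm after turn [ 2.85 -0.05  0.75]
```

View pics/w2b.png

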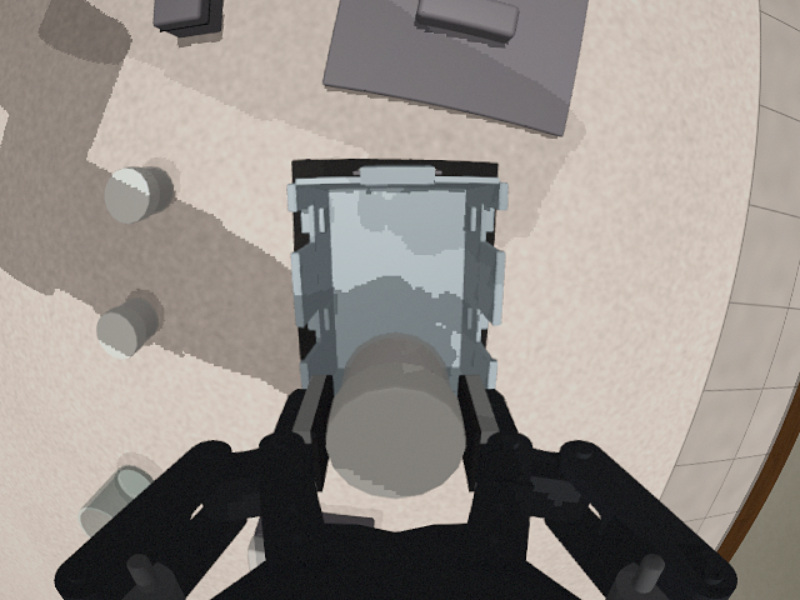

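```bash
python3 - <<'E'
from h import *
w=load('pics/w2.png')
for n,u,v,z in(('cornL',290,184,.083),('cornR',506,183,.083),('matTL',292,161,.003),('matTR',498,163,.003),('notch20L',292,324,.083),('notch20R',503,326,.083),('n20Lfar',302,362,.083),('n20Rfar',496,362,.083),('n55farL',294,252,.083),('n55farR',503,252,.083),('block L',360,176,.083),('block R',436,176,.083)): print(n,px(w,u*.8,v*.8,z).round(4))
E
```

```text
cornL [ 0.5736 -0.1426  0.083 ]
cornR [ 0.7034 -0.1336  0.083 ]
matTL [ 0.5568 -0.131   0.003 ]
matTR [ 0.7151 -0.1226  0.003 ]
notch20L [ 0.5754 -0.2328  0.083 ]
notch20R [ 0.713  -0.2255  0.083 ]
n20Lfar [ 0.5817 -0.2598  0.083 ]
n20Rfar [ 0.7121 -0.2517  0.083 ]
n55farL [ 0.5769 -0.1847  0.083 ]
n55farR [ 0.7063 -0.1765  0.083 ]
block L [ 0.6158 -0.1362  0.083 ]
block R [ 0.6607 -0.1333  0.083 ]
```

```bash
python3 -m inch '[{"x":2.85,"y":0.1,"z":0,"turn":0},{"x":0,"y":0,"z":3,"turn":0},{"x":0,"y":0,"z":3,"turn":0},{"x":0,"y":0,"z":3,"turn":0},{"x":0,"y":0,"z":3,"turn":0},{"x":0,"y":0,"z":2.5,"turn":0},{"x":0,"y":0,"z":2,"turn":0},{"x":0,"y":0,"z":1,"turn":0}]' | grep pos
python3 p.py .6395 -.174 .027
```

```text
eef_pos: [0.6378, -0.1734, 0.0394]
t6.2 at [ 0.6378 -0.1734  0.0394] psi 3.6 tilt 0.004 q [-0.38  0.7  -0.01  0.86 -0.    1.13] F [-1.   0.1 -0.9] w 0.505 g 31.0
shift cm now-axes [-0.07  0.17  1.24]
```

```bash
python3 -m inch '[{"x":0,"y":0,"z":0.4,"turn":0},{"x":0,"y":0,"z":0.3,"turn":0},{"x":0,"y":0,"z":0.2,"turn":0},{"x":0,"y":0,"z":0.2,"turn":0},{"x":0,"y":0,"z":0,"turn":0},{"x":0,"y":0,"z":0,"turn":0},{"x":0,"y":0,"z":0,"turn":0},{"x":0,"y":0,"z":0,"turn":0}]'
python3 -m inch '[{"x":0,"y":0,"z":0,"turn":0},{"x":0,"y":0,"z":0,"turn":0},{"x":0,"y":0,"z":0,"turn":0},{"x":0,"y":0,"z":0,"turn":0},{"x":0,"y":0,"z":0,"turn":0},{"x":0,"y":0,"z":0,"turn":0},{"x":0,"y":0,"z":0,"turn":0},{"x":0,"y":0,"z":0,"turn":0}]' -0.3 | egrep 'pos|for|wid'
python3 -m inch '[{"x":0,"y":0,"z":-1,"turn":0},{"x":0,"y":0,"z":-2,"turn":0},{"x":0,"y":0,"z":-3,"turn":0},{"x":0,"y":0,"z":-3,"turn":0},{"x":0,"y":0,"z":-3,"turn":0},{"x":0,"y":0,"z":-3,"turn":0},{"x":0,"y":0,"z":-1,"turn":0},{"x":0,"y":0,"z":0,"turn":0}]' | egrep 'pos|for|wid'
python3 p.py .43 -.157 .17
```

```text
time: 6.92
eef_pos: [0.6397, -0.1742, 0.0318]
tool_rot: [2.15, 2.29, 0.0]
contact_force: [0.1, 0.6, -0.4]
gripper_width: 0.502
grip_force: 31.0
eef_pos: [0.6394, -0.1741, 0.0313]
contact_force: [-0.0, 0.4, 0.3]
gripper_width: 0.646
grip_force: 0.0
eef_pos: [0.6412, -0.1747, 0.1954]
contact_force: [-0.5, -1.4, -0.0]
gripper_width: 0.646
grip_force: 0.0
t8.2 at [ 0.6412 -0.1747  0.1954] psi 3.6 tilt 0.006 q [-0.38  0.58  0.2   1.19  0.    1.13] F [-0.5 -1.4 -0. ] w 0.646 g 0.0
shift cm now-axes [  3.11 -20.98   2.41]
```

```bash
cat > jars.py <<'E'
from h import *
import sys
c=shot('top','pics/tj.png');b=cv2.cvtColor(cv2.imread('pics/tj.png'),cv2.COLOR_BGR2HSV)
m=((b[:,:,2]>115)&(b[:,:,1]<45)).astype(np.uint8)
n,l,s,ce=cv2.connectedComponentsWithStats(m)
for i in range(1,n):
    if 60<s[i,4]<400 and 200<s[i,1]<400: print(s[i].tolist(),px(c,*ce[i],.046).round(3))
E
python3 jars.py; python3 - <<'E'
from h import *
w=load('pics/w2.png')
for u,v in((126,195),(122,334)): print(px(w,u*.8,v*.8,.046).round(3))
E
```

```text
[436, 207, 16, 16, 73] [ 0.628 -0.351  0.046]
[325, 244, 12, 20, 72] [ 0.518 -0.025  0.046]
[626, 359, 14, 44, 332] [ 0.155 -0.856  0.046]
[ 0.434 -0.153  0.046]
[ 0.417 -0.268  0.046]
```

```bash
python3 -m inch '[{"x":0.4,"y":-2.6,"z":0,"turn":0},{"x":0.4,"y":-3.5,"z":0,"turn":0},{"x":0.4,"y":-3.5,"z":0,"turn":0},{"x":0.5,"y":-3.5,"z":1.5,"turn":0},{"x":0.5,"y":-3.5,"z":1.5,"turn":0},{"x":0.5,"y":-3.5,"z":2,"turn":0},{"x":0.5,"y":-0.8,"z":2,"turn":0},{"x":0,"y":0,"z":1,"turn":0}]' -1 | grep pos
python3 p.py .431 -.155 .017
```

```text
eef_pos: [0.4235, -0.153, 0.1082]
t9.0 at [ 0.4235 -0.153   0.1082] psi 3.6 tilt 0.007 q [-0.51  0.27 -0.53  0.77 -0.    1.  ] F [ 0.7 -0.4 -0.4] w 1.000 g 0.0
shift cm now-axes [-0.28  0.79  9.11]
```

```bash
python3 -m inch '[{"x":-0.1,"y":0.2,"z":0,"turn":0},{"x":0,"y":0,"z":2,"turn":0},{"x":0,"y":0,"z":2,"turn":0},{"x":0,"y":0,"z":1,"turn":0},{"x":0,"y":0,"z":0,"turn":0},{"x":0,"y":0,"z":0,"turn":0},{"x":0,"y":0,"z":0,"turn":0},{"x":0,"y":0,"z":0,"turn":0}]' | grep pos
python3 p.py .431 -.155 .017
```

```text
eef_pos: [0.4316, -0.1565, 0.0621]
t9.6 at [ 0.4316 -0.1565  0.0621] psi 3.6 tilt 0.001 q [-0.51  0.35 -0.58  0.64 -0.    1.  ] F [ 0.4 -0.1 -0.5] w 0.999 g 0.0
shift cm now-axes [ 0.16 -0.06  4.51]
```

```bash
python3 -m inch '[{"x":0.1,"y":0,"z":1.5,"turn":0},{"x":0,"y":0,"z":1.5,"turn":0},{"x":0,"y":0,"z":1,"turn":0},{"x":0,"y":0,"z":0.5,"turn":0},{"x":0,"y":0,"z":0,"turn":0},{"x":0,"y":0,"z":0,"turn":0},{"x":0,"y":0,"z":0,"turn":0},{"x":0,"y":0,"z":0,"turn":0}]' | grep pos
python3 -m inch '[{"x":0,"y":0,"z":0,"turn":0},{"x":0,"y":0,"z":0,"turn":0},{"x":0,"y":0,"z":0,"turn":0},{"x":0,"y":0,"z":0,"turn":0},{"x":0,"y":0,"z":0,"turn":0},{"x":0,"y":0,"z":0,"turn":0},{"x":0,"y":0,"z":0,"turn":0},{"x":0,"y":0,"z":0,"turn":0}]' 1 30 | egrep 'pos|for|wid'
python3 -m inch '[{"x":0,"y":0,"z":-1,"turn":0},{"x":0,"y":0,"z":-3,"turn":0},{"x":0,"y":0,"z":-3,"turn":0},{"x":0,"y":0,"z":-3,"turn":0},{"x":0,"y":0,"z":-3,"turn":0},{"x":0,"y":0,"z":-1,"turn":0},{"x":0,"y":0,"z":0,"turn":0},{"x":0,"y":0,"z":0,"turn":0}]'| egrep 'pos|for|wid'
python3 -m inch '[{"x":-1.2,"y":3,"z":0,"turn":0},{"x":-1.2,"y":3,"z":0,"turn":0},{"x":-1.2,"y":3,"z":0,"turn":0},{"x":-1.2,"y":3,"z":0,"turn":0},{"x":-1.2,"y":3,"z":0,"turn":0},{"x":-1.2,"y":3,"z":0,"turn":0},{"x":-1,"y":2.7,"z":0,"turn":0},{"x":0,"y":0,"z":0,"turn":0}]'| egrep 'pos|for|wid'
python3 -m inch '[{"x":0,"y":0,"z":0,"turn":0},{"x":0,"y":0,"z":0,"turn":0},{"x":0,"y":0,"z":0,"turn":0},{"x":0,"y":0,"z":0,"turn":0},{"x":0,"y":0,"z":0,"turn":0},{"x":0,"y":0,"z":0,"turn":0},{"x":0,"y":0,"z":0,"turn":0},{"x":0,"y":0,"z":0,"turn":0}]' >/dev/null
python3 p.py .643 -.224 .028
```

```text
eef_pos: [0.4314, -0.1555, 0.017]
eef_pos: [0.4309, -0.1552, 0.0166]
contact_force: [-1.2, 0.4, 5.7]
gripper_width: 0.505
grip_force: 29.7
eef_pos: [0.4309, -0.1552, 0.1563]
contact_force: [-0.3, 0.2, -1.2]
gripper_width: 0.501
grip_force: 30.8
eef_pos: [0.6457, -0.225, 0.1525]
contact_force: [-2.3, 0.2, -1.6]
gripper_width: 0.503
grip_force: 31.0
t13.0 at [ 0.6425 -0.224   0.1566] psi 3.6 tilt 0.000 q [-0.44  0.63  0.2   1.13 -0.    1.07] F [-0.4 -0.  -0. ] w 0.504 g 31.0
shift cm now-axes [ 0.    0.05 12.86]
```

```bash
python3 -m inch '[{"x":-0.2,"y":0,"z":1,"turn":0},{"x":0,"y":0,"z":2.5,"turn":0},{"x":0,"y":0,"z":2.5,"turn":0},{"x":0,"y":0,"z":2.5,"turn":0},{"x":0,"y":0,"z":2,"turn":0},{"x":0,"y":0,"z":1.3,"turn":0},{"x":0,"y":0,"z":0.6,"turn":0},{"x":0,"y":0,"z":0.4,"turn":0}]' | egrep 'pos|for|wid'
python3 -m inch '[{"x":0,"y":0,"z":0.1,"turn":0},{"x":0,"y":0,"z":0.1,"turn":0},{"x":0,"y":0,"z":0,"turn":0},{"x":0,"y":0,"z":0,"turn":0},{"x":0,"y":0,"z":0,"turn":0},{"x":0,"y":0,"z":0,"turn":0},{"x":0,"y":0,"z":0,"turn":0},{"x":0,"y":0,"z":0,"turn":0}]' | egrep 'pos|for|wid'
python3 -m inch '[{"x":0,"y":0,"z":0,"turn":0},{"x":0,"y":0,"z":0,"turn":0},{"x":0,"y":0,"z":0,"turn":0},{"x":0,"y":0,"z":0,"turn":0},{"x":0,"y":0,"z":0,"turn":0},{"x":0,"y":0,"z":0,"turn":0},{"x":0,"y":0,"z":0,"turn":0},{"x":0,"y":0,"z":0,"turn":0}]' -0.3 | egrep 'pos|for|wid'
python3 -m inch '[{"x":0,"y":0,"z":-1,"turn":0},{"x":0,"y":0,"z":-2,"turn":0},{"x":0,"y":0,"z":-3,"turn":0},{"x":0,"y":0,"z":-3,"turn":0},{"x":0,"y":0,"z":-3,"turn":0},{"x":0,"y":0,"z":-1,"turn":0},{"x":0,"y":0,"z":0,"turn":0},{"x":0,"y":0,"z":0,"turn":0}]' | egrep 'pos|for|wid'
python3 p.py .411 -.269 .06
```

```text
eef_pos: [0.642, -0.2257, 0.0269]
contact_force: [-0.8, 0.8, -0.9]
gripper_width: 0.506
grip_force: 31.0
eef_pos: [0.6428, -0.226, 0.0265]
contact_force: [-0.6, 0.6, -0.0]
gripper_width: 0.507
grip_force: 31.0
eef_pos: [0.6429, -0.226, 0.0264]
contact_force: [2.4, 0.0, -0.2]
gripper_width: 0.652
grip_force: 0.0
eef_pos: [0.6426, -0.2261, 0.1567]
contact_force: [0.3, 0.6, -0.6]
gripper_width: 0.651
grip_force: 0.0
t15.6 at [ 0.6426 -0.2261  0.1567] psi 3.6 tilt 0.001 q [-0.45  0.63  0.2   1.13 -0.    1.06] F [ 0.3  0.6 -0.6] w 0.651 g 0.0
shift cm now-axes [ -2.82 -23.39   9.66]
```

```bash
python3 -m inch '[{"x":-0.4,"y":-3.3,"z":0,"turn":0},{"x":-0.4,"y":-3.4,"z":0,"turn":0},{"x":-0.4,"y":-3.4,"z":0,"turn":0},{"x":-0.4,"y":-3.4,"z":1,"turn":0},{"x":-0.4,"y":-3.4,"z":1,"turn":0},{"x":-0.4,"y":-3.4,"z":1,"turn":0},{"x":-0.4,"y":-3.1,"z":1,"turn":0},{"x":0,"y":0,"z":0,"turn":0}]' -1 | egrep 'pos|for|wid'
python3 -m inch '[{"x":0,"y":0,"z":1,"turn":0},{"x":0,"y":0,"z":1,"turn":0},{"x":0,"y":0,"z":0,"turn":0},{"x":0,"y":0,"z":0,"turn":0},{"x":0,"y":0,"z":0,"turn":0},{"x":0,"y":0,"z":0,"turn":0},{"x":0,"y":0,"z":0,"turn":0},{"x":0,"y":0,"z":0,"turn":0}]' | egrep 'pos|for|wid'
python3 - <<'E'
from h import *
shot('wrist','pics/w3.png');b=cv2.imread('pics/w3.png');cv2.imwrite('pics/w3b.png',cv2.resize(b,(600,450)))
E
python3 p.py .411 -.269 .017
```

```text
eef_pos: [0.4036, -0.2663, 0.1128]
contact_force: [0.7, -0.1, -0.5]
gripper_width: 0.999
grip_force: 0.0
eef_pos: [0.4112, -0.2687, 0.0966]
contact_force: [0.4, 1.0, 0.2]
gripper_width: 1.002
grip_force: 0.0
t17.0 at [ 0.4111 -0.2687  0.0965] psi 3.6 tilt 0.000 q [-0.73  0.35 -0.45  0.76  0.    0.78] F [ 0.5 -0.3  0.2] w 1.001 g 0.0
shift cm now-axes [-0.03 -0.02  7.95]
```

View pics/w3b.png

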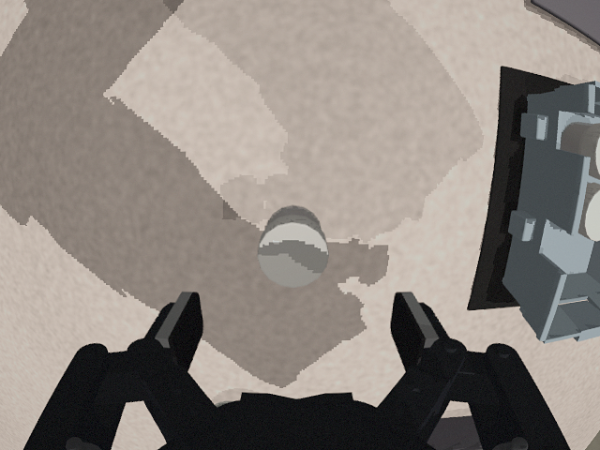

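```bash
python3 -c "
from h import *
print(px(load('pics/w3.png'),293*640/600,255*640/600,.046))"
python3 -m inch '[{"x":0,"y":0,"z":2,"turn":0},{"x":0,"y":0,"z":2,"turn":0},{"x":0,"y":0,"z":2,"turn":0},{"x":0,"y":0,"z":1.5,"turn":0},{"x":0,"y":0,"z":0.5,"turn":0},{"x":0,"y":0,"z":0,"turn":0},{"x":0,"y":0,"z":0,"turn":0},{"x":0,"y":0,"z":0,"turn":0}]' | grep pos
python3 -m inch '[{"x":0,"y":0,"z":0,"turn":0},{"x":0,"y":0,"z":0,"turn":0},{"x":0,"y":0,"z":0,"turn":0},{"x":0,"y":0,"z":0,"turn":0},{"x":0,"y":0,"z":0,"turn":0},{"x":0,"y":0,"z":0,"turn":0},{"x":0,"y":0,"z":0,"turn":0},{"x":0,"y":0,"z":0,"turn":0}]' 1 30 | egrep 'pos|for|wid'
python3 -m inch '[{"x":0,"y":0,"z":-1,"turn":0},{"x":0,"y":0,"z":-3,"turn":0},{"x":0,"y":0,"z":-3,"turn":0},{"x":0,"y":0,"z":-3,"turn":0},{"x":0,"y":0,"z":-3,"turn":0},{"x":0,"y":0,"z":-1,"turn":0},{"x":0,"y":0,"z":0,"turn":0},{"x":0,"y":0,"z":0,"turn":0}]'| egrep 'pos|for|wid'
python3 -m inch '[{"x":-0.3,"y":3.3,"z":0,"turn":0},{"x":-0.3,"y":3.4,"z":0,"turn":0},{"x":-0.3,"y":3.4,"z":0,"turn":0},{"x":-0.3,"y":3.4,"z":0,"turn":0},{"x":-0.3,"y":3.4,"z":0,"turn":0},{"x":-0.3,"y":3.4,"z":0,"turn":0},{"x":-0.4,"y":3.2,"z":0,"turn":0},{"x":0,"y":0,"z":0,"turn":0}]'| egrep 'pos|for|wid'
python3 -m inch '[{"x":0,"y":0,"z":0,"turn":0},{"x":0,"y":0,"z":0,"turn":0},{"x":0,"y":0,"z":0,"turn":0},{"x":0,"y":0,"z":0,"turn":0},{"x":0,"y":0,"z":0,"turn":0},{"x":0,"y":0,"z":0,"turn":0},{"x":0,"y":0,"z":0,"turn":0},{"x":0,"y":0,"z":0,"turn":0}]' >/dev/null
python3 - <<'E'
from h import *
shot('wrist','pics/w4.png')
E
python3 p.py .6466 -.276 .027
```

```text
[ 0.40981052 -0.2698648   0.046     ]
eef_pos: [0.4115, -0.2692, 0.0173]
eef_pos: [0.4111, -0.2689, 0.0169]
contact_force: [-1.1, 0.5, 6.1]
gripper_width: 0.503
grip_force: 29.6
eef_pos: [0.4111, -0.2688, 0.1568]
contact_force: [0.0, 0.3, -0.5]
gripper_width: 0.5
grip_force: 30.8
eef_pos: [0.6508, -0.2751, 0.1526]
contact_force: [-1.9, 0.7, -1.7]
gripper_width: 0.505
grip_force: 31.0
t20.4 at [ 0.6468 -0.2759  0.1565] psi 3.6 tilt 0.000 q [-0.51  0.68  0.28  1.17 -0.    1.  ] F [-0.3  0.4 -0.5] w 0.502 g 31.0
shift cm now-axes [-1.000e-02 -2.000e-02  1.295e+01]
```

View pics/w4.png

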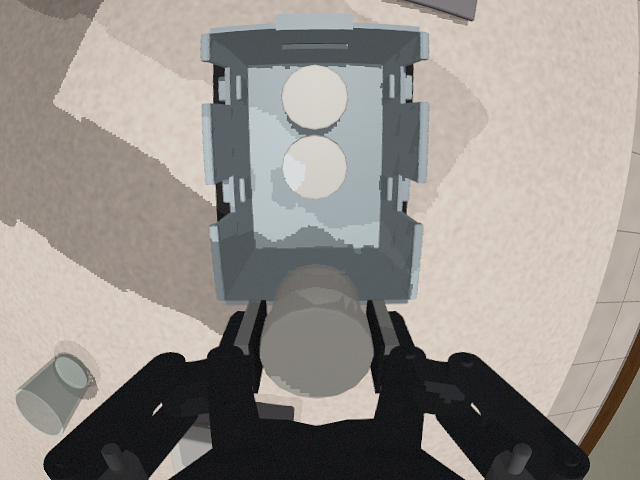

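```bash
python3 - <<'E'
from h import *
w=load('pics/w4.png')
P=np.array([px(w,*p,.083)[:2] for p in((203,35),(428,35),(417,299),(218,300))]);C=P.mean(0);x=P[0]+P[1]-P[2]-P[3];x/=np.linalg.norm(x)
print(P.round(4).tolist(),C,np.degrees(np.arctan2(x[1],x[0])))
C=P[:2].mean(0)-.088*x;print(C, P[2:].mean(0)+.088*x)
for p in((314,97),(315,167)): d=px(w,*p,.053)[:2]; print(d,(d-C)@x,(d-C)@[-x[1],x[0]])
E
```

```text
[[0.5727, -0.1433], [0.7041, -0.1352], [0.7169, -0.3029], [0.5835, -0.312]] [ 0.64428742 -0.22334215] 94.03134994542869
[ 0.64454572 -0.22700713] [ 0.64402913 -0.21967717]
[ 0.63980514 -0.17808166] 0.0491376884010139 0.00128927683702462
[ 0.64334694 -0.22455451] 0.0025308252405766524 0.0010233837973886648
```

```bash
python3 -m inch '[{"x":0,"y":0,"z":1,"turn":0},{"x":0,"y":0,"z":2.5,"turn":0},{"x":0,"y":0,"z":2.5,"turn":0},{"x":0,"y":0,"z":2.5,"turn":0},{"x":0,"y":0,"z":2,"turn":0},{"x":0,"y":0,"z":1.4,"turn":0},{"x":0,"y":0,"z":0.7,"turn":0},{"x":0,"y":0,"z":0.4,"turn":0}]' | egrep 'pos|for|wid'
python3 -m inch '[{"x":0,"y":0,"z":0.1,"turn":0},{"x":0,"y":0,"z":0,"turn":0},{"x":0,"y":0,"z":0,"turn":0},{"x":0,"y":0,"z":0,"turn":0},{"x":0,"y":0,"z":0,"turn":0},{"x":0,"y":0,"z":0,"turn":0},{"x":0,"y":0,"z":0,"turn":0},{"x":0,"y":0,"z":0,"turn":0}]' | egrep 'pos|for|wid'
python3 -m inch '[{"x":0,"y":0,"z":0,"turn":0},{"x":0,"y":0,"z":0,"turn":0},{"x":0,"y":0,"z":0,"turn":0},{"x":0,"y":0,"z":0,"turn":0},{"x":0,"y":0,"z":0,"turn":0},{"x":0,"y":0,"z":0,"turn":0},{"x":0,"y":0,"z":0,"turn":0},{"x":0,"y":0,"z":0,"turn":0}]' -0.3 | egrep 'pos|for|wid'
python3 -m inch '[{"x":0,"y":0,"z":-1,"turn":0},{"x":0,"y":0,"z":-2,"turn":0},{"x":0,"y":0,"z":-3,"turn":0},{"x":0,"y":0,"z":-3,"turn":0},{"x":0,"y":0,"z":-3,"turn":0},{"x":0,"y":0,"z":-3,"turn":0},{"x":0,"y":0,"z":-3,"turn":0},{"x":0,"y":0,"z":0,"turn":0}]' | egrep 'pos|for|wid'
python3 p.py .637 .134 .20 102.6 1
```

```text
eef_pos: [0.646, -0.2754, 0.0246]
contact_force: [-0.4, 0.7, 0.1]
gripper_width: 0.502
grip_force: 31.1
eef_pos: [0.6471, -0.2758, 0.0256]
contact_force: [0.6, 1.8, 0.6]
gripper_width: 0.502
grip_force: 31.1
eef_pos: [0.6468, -0.2759, 0.0253]
contact_force: [-0.3, 0.2, -0.3]
gripper_width: 0.649
grip_force: 0.0
eef_pos: [0.6493, -0.2771, 0.2133]
contact_force: [1.2, -0.9, 0.6]
gripper_width: 0.649
grip_force: 0.0
t23.1 at [ 0.6493 -0.2771  0.2133] psi 3.6 tilt 0.010 q [-0.51  0.65  0.38  1.29 -0.    1.  ] F [ 1.2 -0.9  0.6] w 0.649 g 0.0
shift cm now-axes [41.12  1.35  1.11]
turn -1.728 shift cm after turn [-7.76 40.38  1.72]
```

```bash
python3 -m inch '[{"x":4,"y":0.1,"z":0,"turn":0},{"x":4,"y":0.1,"z":0,"turn":0},{"x":4,"y":0.1,"z":0,"turn":0},{"x":4,"y":0.1,"z":0,"turn":0},{"x":4,"y":0.1,"z":0,"turn":0},{"x":4,"y":0.1,"z":0,"turn":0},{"x":4,"y":0.1,"z":0,"turn":0},{"x":4,"y":0.1,"z":0,"turn":0}]' -1 | egrep 'pos|for|wid'
python3 -m inch '[{"x":4,"y":0,"z":0,"turn":0},{"x":4,"y":0,"z":0,"turn":0},{"x":1,"y":0,"z":0,"turn":-0.125},{"x":0,"y":0,"z":0,"turn":-0.125},{"x":0,"y":0,"z":0,"turn":-0.125},{"x":0,"y":0,"z":0,"turn":-0.125},{"x":0,"y":0,"z":0,"turn":-0.125},{"x":0,"y":0,"z":0,"turn":-0.125}]' | egrep 'pos|for|wid'
python3 -m inch '[{"x":0,"y":0,"z":0,"turn":-0.125},{"x":0,"y":0,"z":0,"turn":-0.125},{"x":0,"y":0,"z":0,"turn":-0.125},{"x":0,"y":0,"z":0,"turn":-0.125},{"x":0,"y":0,"z":0,"turn":-0.125},{"x":0,"y":0,"z":0,"turn":-0.125},{"x":0,"y":0,"z":0,"turn":-0.125},{"x":0,"y":0,"z":0,"turn":-0.103}]' | egrep 'pos|for|wid'
python3 - <<'E'
from h import *
shot('wrist','pics/w5.png');
E
python3 p.py .637 .134 .20 102.6 1
```

```text
eef_pos: [0.6344, 0.0459, 0.2062]
contact_force: [0.0, 0.3, 0.1]
gripper_width: 1.001
grip_force: 0.0
eef_pos: [0.629, 0.134, 0.206]
contact_force: [-0.2, -0.3, -0.0]
gripper_width: 0.999
grip_force: 0.0
eef_pos: [0.629, 0.1339, 0.206]
contact_force: [-0.2, -0.0, 0.4]
gripper_width: 0.998
grip_force: 0.0
t25.1 at [0.629  0.1339 0.206 ] psi 103.3 tilt 0.001 q [ 0.1   0.53  0.15  1.19 -0.   -0.14] F [ 0.4 -0.3  0.7] w 0.999 g 0.0
shift cm now-axes [-0.78 -0.17  0.6 ]
turn 0.013 shift cm after turn [-0.78 -0.16  0.6 ]
```

View pics/w5.png

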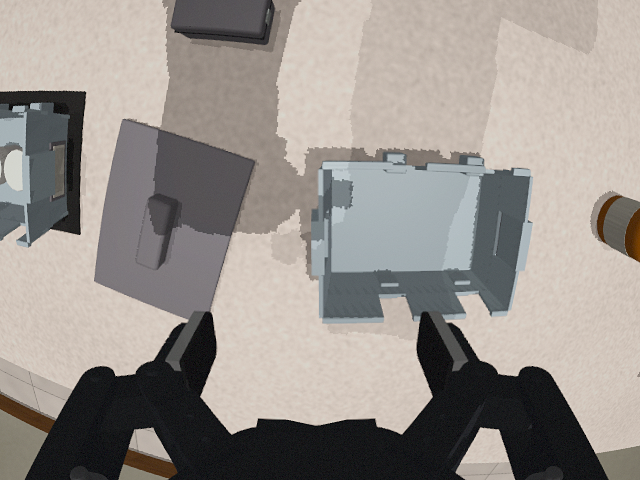

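```bash
python3 - <<'E'
from h import *
w=load('pics/w5.png')
P=np.array([px(w,*p,.08)[:2] for p in((531,171),(512,317),(322,321),(319,164))]);x=P[0]+P[1]-P[2]-P[3];x/=np.linalg.norm(x)
C=P.mean(0);print(P.round(4).tolist(),C,np.degrees(np.arctan2(x[1],x[0])))
print('block ends',px(w,314,210,.08),px(w,318,277,.08),'grip',P[2:].mean(0)-.0005*x, C-.0885*x)
print('case',[px(w,u,v,.048).round(3)[:2] for u,v in((173,25),(265,40),(274,4))])
E
```

```text
[[0.539, 0.292], [0.6684, 0.3286], [0.7046, 0.1558], [0.5793, 0.124]] [0.62280561 0.22509492] 102.64786368484619
block ends [0.61361952 0.12817854 0.08      ] [0.66586954 0.14335891 0.08      ] grip [0.64203172 0.13941849] [0.64218343 0.13874244]
case [array([ 0.49 , -0.021]), array([0.493, 0.06 ]), array([0.461, 0.06 ])]
```

```bash
python3 -m inch '[{"x":-1.25,"y":0.2,"z":1,"turn":0.013},{"x":0,"y":0,"z":2.5,"turn":0},{"x":0,"y":0,"z":2.5,"turn":0},{"x":0,"y":0,"z":2.5,"turn":0},{"x":0,"y":0,"z":1.5,"turn":0},{"x":0,"y":0,"z":0,"turn":0},{"x":0,"y":0,"z":0,"turn":0},{"x":0,"y":0,"z":0,"turn":0}]' -1 | egrep 'pos|for|wid'
python3 - <<'E'
from h import *
shot('wrist','pics/w6.png');
E
python3 p.py .641 .139 .055 102.6 1
```

```text
eef_pos: [0.6417, 0.1386, 0.1069]
contact_force: [-0.9, 0.4, 0.5]
gripper_width: 1.002
grip_force: 0.0
t25.8 at [0.6419 0.1387 0.1071] psi 101.8 tilt 0.003 q [ 0.1   0.62  0.04  0.99 -0.   -0.1 ] F [ 0.7  0.7 -0.6] w 1.000 g 0.0
shift cm now-axes [0.09 0.05 5.21]
turn -0.014 shift cm after turn [0.09 0.05 5.21]
```

View pics/w6.png

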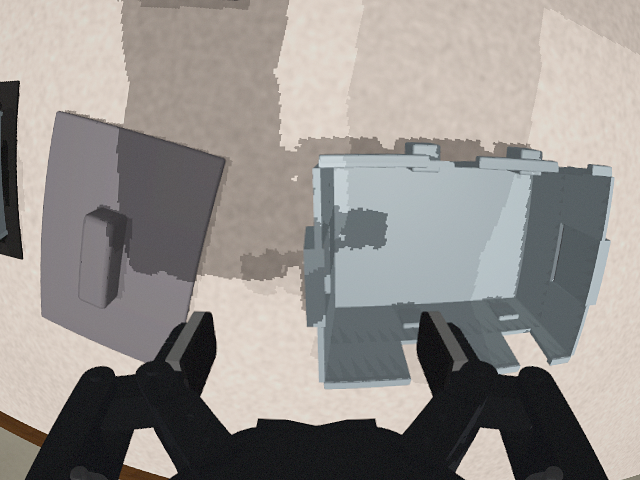

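```bash
python3 -m inch '[{"x":0,"y":0,"z":2,"turn":0},{"x":0,"y":0,"z":2,"turn":0},{"x":0,"y":0,"z":1.2,"turn":0},{"x":0,"y":0,"z":0,"turn":-0.008},{"x":0,"y":0,"z":0,"turn":0},{"x":0,"y":0,"z":0,"turn":0},{"x":0,"y":0,"z":0,"turn":0},{"x":0,"y":0,"z":0,"turn":0}]' | egrep 'pos|for|wid'
python3 -m inch '[{"x":0,"y":0,"z":0,"turn":0},{"x":0,"y":0,"z":0,"turn":0},{"x":0,"y":0,"z":0,"turn":0},{"x":0,"y":0,"z":0,"turn":0},{"x":0,"y":0,"z":0,"turn":0},{"x":0,"y":0,"z":0,"turn":0},{"x":0,"y":0,"z":0,"turn":0},{"x":0,"y":0,"z":0,"turn":0}]' 1 70
python3 -m inch '[{"x":0,"y":0,"z":0,"turn":0},{"x":0,"y":0,"z":-0.3,"turn":0},{"x":0,"y":0,"z":-0.5,"turn":0},{"x":0,"y":0,"z":-0.7,"turn":0},{"x":0,"y":0,"z":-1,"turn":0},{"x":0,"y":0,"z":-1,"turn":0},{"x":0,"y":0,"z":-0.5,"turn":0},{"x":0,"y":0,"z":0,"turn":0}]'
python3 - <<'E'
from h import *
w=shot('wrist','pics/w7.png');c=shot('scene','pics/s7.png')
a=cv2.imread('pics/w7.png');b=cv2.imread('pics/s7.png')
cv2.imwrite('pics/m7.png',np.hstack([cv2.resize(a,(400,300)),cv2.resize(b[230:405,220:453],(400,300))]))
E
python3 p.py
```

```text
eef_pos: [0.6416, 0.1386, 0.0545]
contact_force: [-0.4, 0.8, 0.7]
gripper_width: 1.0
grip_force: 0.0
time: 27.17
eef_pos: [0.6408, 0.1386, 0.0534]
tool_rot: [-0.337, 3.123, 0.0]
contact_force: [-0.5, 0.4, 2.3]
gripper_width: 0.104
grip_force: 68.3
time: 27.83
eef_pos: [0.642, 0.1387, 0.0954]
tool_rot: [-0.337, 3.12, -0.0]
contact_force: [-0.2, 0.5, -1.0]
gripper_width: 0.098
grip_force: 68.2
t27.9 at [0.641  0.1386 0.0937] psi 102.3 tilt 0.001 q [ 0.1   0.63  0.02  0.96 -0.   -0.11] F [-0.   0.1 -2.5] w 0.102 g 68.2
```

View pics/m7.png

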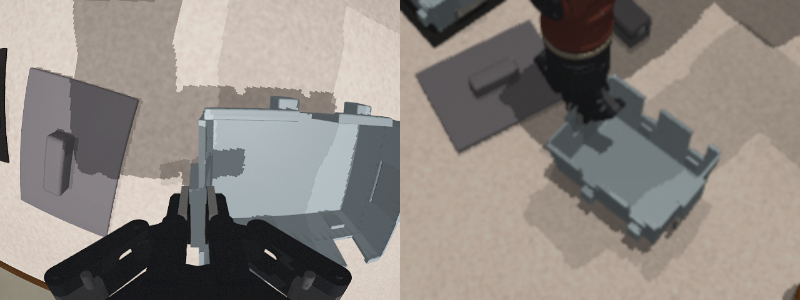

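```bash
python3 -m inch '[{"x":0,"y":0,"z":-1,"turn":0},{"x":0,"y":0,"z":-2,"turn":0},{"x":0,"y":0,"z":-3,"turn":0},{"x":0,"y":0,"z":-3,"turn":0},{"x":0,"y":0,"z":-3,"turn":0},{"x":0,"y":0,"z":-2,"turn":0.03},{"x":0,"y":0,"z":-1,"turn":0.06},{"x":0,"y":0,"z":0,"turn":0.1}]' | egrep 'pos|for|wid'
python3 -m inch '[{"x":0,"y":0,"z":0,"turn":0.12},{"x":0,"y":0,"z":0,"turn":0.12},{"x":0,"y":0,"z":0,"turn":0.12},{"x":0,"y":0,"z":0,"turn":0.12},{"x":0,"y":0,"z":0,"turn":0.12},{"x":0,"y":0,"z":0,"turn":0.12},{"x":0,"y":0,"z":0,"turn":0.12},{"x":0,"y":0,"z":0,"turn":0.12}]' | egrep 'pos|for|wid'
python3 -m inch '[{"x":0,"y":0,"z":0,"turn":0.12},{"x":0,"y":0,"z":0,"turn":0.12},{"x":0,"y":0,"z":0,"turn":0.12},{"x":0,"y":0,"z":0,"turn":0.12},{"x":0,"y":0,"z":0,"turn":0.12},{"x":0,"y":0,"z":0,"turn":0.12},{"x":0,"y":0,"z":0,"turn":0.12},{"x":0,"y":0,"z":0,"turn":0.12}]' | egrep 'pos|for|wid'
python3 -m inch '[{"x":0,"y":0,"z":0,"turn":0.12},{"x":0,"y":0,"z":0,"turn":0.12},{"x":0,"y":0,"z":0,"turn":0.12},{"x":0,"y":0,"z":0,"turn":0.12},{"x":0,"y":0,"z":0,"turn":0.12},{"x":0,"y":0,"z":0,"turn":0.12},{"x":0,"y":0,"z":0,"turn":0.1},{"x":0,"y":0,"z":0,"turn":0.06}]' | egrep 'pos|for|wid'
python3 p.py .6378 -.1352 .19 -86 1
```

```text
eef_pos: [0.6419, 0.1387, 0.2468]
contact_force: [1.2, -0.5, -1.8]
gripper_width: 0.104
grip_force: 68.3
eef_pos: [0.6404, 0.1386, 0.2434]
contact_force: [-0.7, 0.3, -1.8]
gripper_width: 0.107
grip_force: 68.4
eef_pos: [0.6404, 0.1386, 0.2434]
contact_force: [1.1, 0.4, -1.5]
gripper_width: 0.102
grip_force: 68.4
eef_pos: [0.6404, 0.1386, 0.2434]
contact_force: [-0.3, 0.2, -1.8]
gripper_width: 0.103
grip_force: 68.4
t30.6 at [0.6404 0.1386 0.2434] psi -69.3 tilt 0.001 q [0.1  0.54 0.27 1.3  0.   2.88] F [-0.3  0.2 -1.8] w 0.103 g 68.4
shift cm now-axes [-9.92 25.53  5.33]
turn 0.291 shift cm after turn [-2.17 27.3   5.33]
```

```bash
python3 -m inch '[{"x":-0.7,"y":1.8,"z":0,"turn":0},{"x":-1.3,"y":3.4,"z":0,"turn":0},{"x":-1.5,"y":3.8,"z":0,"turn":0},{"x":-1.5,"y":3.8,"z":0,"turn":0},{"x":-1.5,"y":3.8,"z":0,"turn":0},{"x":-1.5,"y":3.8,"z":0,"turn":0},{"x":-1.2,"y":3.2,"z":0,"turn":0},{"x":-0.7,"y":1.9,"z":0,"turn":0}]' | egrep 'pos|for|wid'
python3 -m inch '[{"x":0,"y":0,"z":0.5,"turn":0.06},{"x":0,"y":0,"z":0.5,"turn":0.1},{"x":0,"y":0,"z":0.5,"turn":0.08},{"x":0,"y":0,"z":0.5,"turn":0.05},{"x":0,"y":0,"z":0.5,"turn":0},{"x":0,"y":0,"z":0,"turn":0},{"x":0,"y":0,"z":0,"turn":0},{"x":0,"y":0,"z":0,"turn":0}]' | egrep 'pos|for|wid'
python3 - <<'E'
from h import *
shot('wrist','pics/w8.png');
E
python3 p.py .6378 -.1352 .14 -86 1
```

```text
eef_pos: [0.6391, -0.1388, 0.2434]
contact_force: [0.6, 0.4, -1.4]
gripper_width: 0.102
grip_force: 68.5
eef_pos: [0.6399, -0.1349, 0.2186]
contact_force: [0.1, -0.2, -1.6]
gripper_width: 0.102
grip_force: 68.4
t32.0 at [ 0.64   -0.1349  0.2187] psi -85.5 tilt 0.000 q [-0.32  0.55  0.21  1.23  0.    2.74] F [-0.2  0.4 -1.5] w 0.101 g 68.4
shift cm now-axes [-0.22  0.01  7.87]
turn 0.008 shift cm after turn [-0.22  0.01  7.87]
```

View pics/w8.png

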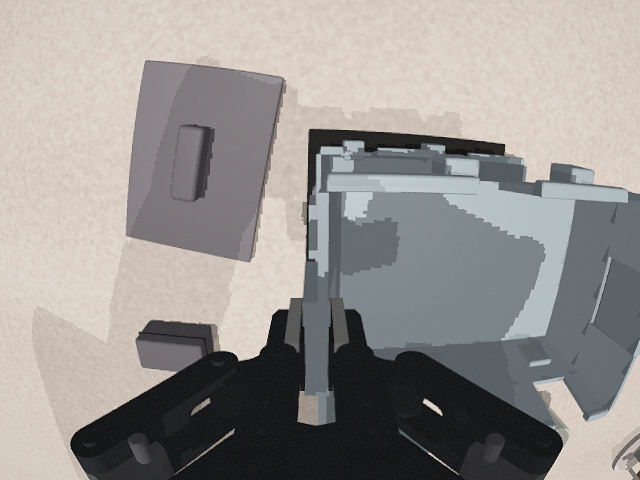

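```bash
python3 - <<'E'
from h import *
w=load('pics/w8.png');z=.2187-.0534+.08
a,b,c,d=[px(w,*p,z)[:2] for p in((328,182),(628,190),(590,418),(327,178))]
print(a,b,c,'len',np.linalg.norm(b-a),np.degrees(np.arctan2(*(b-a)[::-1])),'wid',np.linalg.norm(b-c), np.degrees(np.arctan2(*(b-c)[::-1])), 'centre from +x end',(b+c)/2-.088*np.array([.0698,-.9976]))
print([px(w,*p,.083)[:2].round(4) for p in((318,152),(524,160))])
E
```

```text
[ 0.7038191  -0.13390193] [ 0.71647342 -0.25936136] [ 0.58873311 -0.29819516] len 0.12609599048181833 -84.24040788450206 wid 0.13351273344505882 16.909580688160112 centre from +x end [ 0.64646087 -0.19098946]
[array([ 0.6997, -0.132 ]), array([ 0.7143, -0.303 ])]
```

```bash
python3 -m inch '[{"x":-0.3,"y":0,"z":0.5,"turn":0},{"x":0,"y":0,"z":1,"turn":0},{"x":0,"y":0,"z":1.5,"turn":0},{"x":0,"y":0,"z":1.5,"turn":0},{"x":0,"y":0,"z":1.5,"turn":0},{"x":0,"y":0,"z":1,"turn":0},{"x":0,"y":0,"z":0.5,"turn":0},{"x":0,"y":0,"z":0,"turn":0}]' | egrep 'pos|for|wid'
python3 -m inch '[{"x":0,"y":0,"z":0,"turn":0},{"x":0,"y":0,"z":0.3,"turn":0},{"x":0,"y":0,"z":0.3,"turn":0},{"x":0,"y":0,"z":0.3,"turn":0},{"x":0,"y":0,"z":0.2,"turn":0},{"x":0,"y":0,"z":0,"turn":0},{"x":0,"y":0,"z":0,"turn":0},{"x":0,"y":0,"z":0,"turn":0}]' | egrep 'pos|for|wid'
python3 p.py .637 -.135 .1264 -85.5 1
```

```text
eef_pos: [0.636, -0.135, 0.1418]
contact_force: [-0.3, 0.4, -1.4]
gripper_width: 0.1
grip_force: 68.5
eef_pos: [0.6369, -0.1352, 0.1324]
contact_force: [0.0, -0.0, -1.5]
gripper_width: 0.104
grip_force: 68.5
t33.3 at [ 0.6369 -0.1352  0.1324] psi -85.6 tilt 0.000 q [-0.32  0.59  0.06  1.04 -0.    2.74] F [ 0.  -0.  -1.5] w 0.104 g 68.5
shift cm now-axes [ 0.01 -0.02  0.6 ]
turn -0.002 shift cm after turn [ 0.01 -0.02  0.6 ]
```

```bash
python3 -m inch '[{"x":0,"y":0,"z":0.2,"turn":0},{"x":0,"y":0,"z":0.2,"turn":0},{"x":0,"y":0,"z":0.1,"turn":0},{"x":0,"y":0,"z":0.1,"turn":0},{"x":0,"y":0,"z":0,"turn":0},{"x":0,"y":0,"z":0,"turn":0},{"x":0,"y":0,"z":0,"turn":0},{"x":0,"y":0,"z":0,"turn":0}]' | egrep 'pos|for|wid'
python3 p.py
```

```text
eef_pos: [0.6369, -0.1352, 0.1265]
contact_force: [-0.7, 1.5, 1.9]
gripper_width: 0.102
grip_force: 69.1
t34.0 at [ 0.6369 -0.1352  0.1265] psi -85.6 tilt 0.000 q [-0.32  0.6   0.05  1.02  0.    2.74] F [-0.7  1.5  1.9] w 0.102 g 69.1
```

```bash
python3 -m inch '[{"x":0,"y":0,"z":0.1,"turn":0},{"x":0,"y":0,"z":0,"turn":0},{"x":0,"y":0,"z":0,"turn":0},{"x":0,"y":0,"z":0,"turn":0},{"x":0,"y":0,"z":0,"turn":0},{"x":0,"y":0,"z":0,"turn":0},{"x":0,"y":0,"z":0,"turn":0},{"x":0,"y":0,"z":0,"turn":0}]' | egrep 'pos|for|wid'
python3 -m inch '[{"x":0,"y":0,"z":0,"turn":0},{"x":0,"y":0,"z":0,"turn":0},{"x":0,"y":0,"z":0,"turn":0},{"x":0,"y":0,"z":0,"turn":0},{"x":0,"y":0,"z":0,"turn":0},{"x":0,"y":0,"z":0,"turn":0},{"x":0,"y":0,"z":0,"turn":0},{"x":0,"y":0,"z":0,"turn":0}]' -0.4 | egrep 'pos|for|wid'
python3 -m inch '[{"x":0,"y":0,"z":-1,"turn":0},{"x":0,"y":0,"z":-2,"turn":0},{"x":0,"y":0,"z":-3,"turn":0},{"x":0,"y":0,"z":-3,"turn":0},{"x":0,"y":0,"z":-3,"turn":0},{"x":0,"y":0,"z":-3,"turn":0},{"x":0,"y":0,"z":0,"turn":0},{"x":0,"y":0,"z":0,"turn":0}]' | egrep 'pos|for|wid'
python3 - <<'E'
from h import *
w=shot('wrist','pics/w9.png');c=shot('top','pics/t9.png');d=shot('scene','pics/s9.png')
a=cv2.imread('pics/w9.png');b=cv2.imread('pics/s9.png')
cv2.imwrite('pics/m9.png',np.hstack([cv2.resize(a,(480,360)),cv2.resize(b[120:300,180:340],(320,360))]))
E
python3 p.py .47 .015 .2 3.6
```

```text
eef_pos: [0.637, -0.135, 0.1261]
contact_force: [-3.3, 3.2, 7.8]
gripper_width: 0.106
grip_force: 70.0
eef_pos: [0.6368, -0.1352, 0.1253]
contact_force: [-0.4, 0.1, -0.1]
gripper_width: 0.698
grip_force: 0.0
eef_pos: [0.6378, -0.1355, 0.278]
contact_force: [0.6, -0.6, -1.0]
gripper_width: 0.7
grip_force: 0.0
t36.1 at [ 0.6363 -0.1351  0.2744] psi -85.6 tilt 0.002 q [-0.32  0.53  0.32  1.37 -0.    2.74] F [ 0.1  0.2 -0.4] w 0.703 g 0.0
shift cm now-axes [-15.42 -16.23   7.47]
turn -1.557 shift cm after turn [ 16.03 -15.65   7.43]
```

View pics/m9.png

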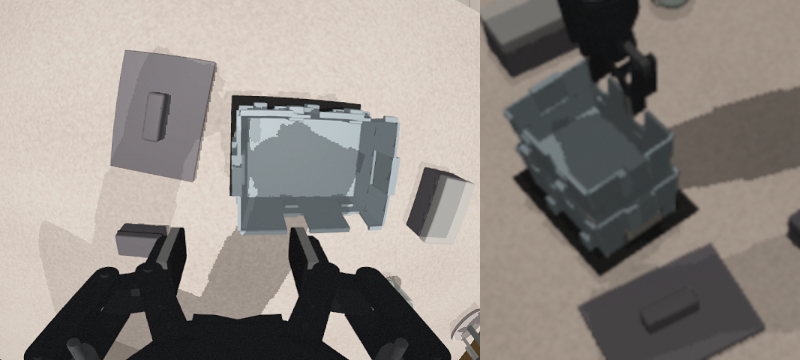

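```bash
python3 -m inch '[{"x":0,"y":0,"z":0,"turn":-0.12},{"x":0,"y":0,"z":0,"turn":-0.12},{"x":0,"y":0,"z":0,"turn":-0.12},{"x":0,"y":0,"z":0,"turn":-0.12},{"x":0,"y":0,"z":0,"turn":-0.12},{"x":0,"y":0,"z":0,"turn":-0.12},{"x":0,"y":0,"z":0,"turn":-0.12},{"x":0,"y":0,"z":0,"turn":-0.12}]' -1 >/dev/null
python3 -m inch '[{"x":0,"y":0,"z":0,"turn":-0.12},{"x":0,"y":0,"z":0,"turn":-0.12},{"x":0,"y":0,"z":0,"turn":-0.12},{"x":0,"y":0,"z":0,"turn":-0.12},{"x":0,"y":0,"z":0,"turn":-0.12},{"x":2.7,"y":-2.6,"z":0,"turn":0},{"x":2.7,"y":-2.6,"z":0,"turn":0},{"x":2.7,"y":-2.6,"z":0,"turn":0}]' | egrep 'pos'
python3 -m inch '[{"x":2.7,"y":-2.6,"z":2,"turn":0},{"x":2.7,"y":-2.6,"z":2,"turn":0},{"x":2.5,"y":-2.6,"z":2,"turn":0},{"x":0,"y":0,"z":1.5,"turn":0},{"x":0,"y":0,"z":0,"turn":0},{"x":0,"y":0,"z":0,"turn":0},{"x":0,"y":0,"z":0,"turn":0},{"x":0,"y":0,"z":0,"turn":0}]' | egrep 'pos'
python3 - <<'E'
from h import *
w=load('pics/w9.png')
P=np.array([px(w,u*4/3,v*4/3,.153)[:2] for u,v in((237,112),(398,120),(380,232),(240,234))]);print(P.round(3).tolist(),P.mean(0))
w=shot('wrist','pics/w10.png');b=cv2.imread('pics/w10.png')
m=(b.max(2)<115)&(np.ptp(b.astype(int),axis=2)<18)&(b.max(2)>30)
n,l,s,ce=cv2.connectedComponentsWithStats(m.astype(np.uint8))
for i in np.argsort(-s[:,4]):
    if i and s[i,4]>500: print(s[i].tolist(),ce[i].round(0).tolist(),b[l==i].mean(0).round(0).tolist())
E
python3 p.py .4655 .013 .03 4.6
```

```text
eef_pos: [0.5517, -0.0588, 0.2733]
eef_pos: [0.4731, 0.0125, 0.2019]
[[0.701, -0.131], [0.714, -0.304], [0.58, -0.314], [0.571, -0.144]] [ 0.64142084 -0.22342485]
[289, 165, 49, 99, 3333] [313.0, 213.0] [92.0, 89.0, 93.0]
[372, 338, 61, 97, 3169] [401.0, 385.0] [67.0, 65.0, 61.0]
[479, 232, 71, 44, 1224] [510.0, 250.0] [84.0, 81.0, 84.0]
[460, 442, 55, 38, 1041] [494.0, 465.0] [90.0, 87.0, 80.0]
[467, 334, 53, 43, 948] [492.0, 353.0] [61.0, 60.0, 57.0]
[165, 311, 47, 61, 864] [183.0, 340.0] [81.0, 83.0, 83.0]
[422, 312, 47, 60, 836] [449.0, 341.0] [79.0, 80.0, 80.0]
[0, 41, 20, 56, 530] [8.0, 68.0] [96.0, 103.0, 111.0]
[413, 164, 73, 134, 517] [436.0, 223.0] [88.0, 87.0, 92.0]
t38.2 at [0.473  0.0125 0.2018] psi 3.7 tilt 0.001 q [-0.13  0.21 -0.34  1.02 -0.    1.38] F [-0.7 -1.1  0.2] w 0.998 g 0.0
shift cm now-axes [ 0.11 -0.76 17.18]
turn -0.015 shift cm after turn [ 0.12 -0.76 17.18]
```

```bash
python3 - <<'E'
from h import *
w=load('pics/w10.png');b=cv2.imread('pics/w10.png')
m=(b.max(2)<115)&(np.ptp(b.astype(int),axis=2)<18)&(b.max(2)>30)
n,l,s,ce=cv2.connectedComponentsWithStats(m.astype(np.uint8)); i=l[213,313]
pts=np.argwhere(l==i)[:,::-1]
Q=np.array([px(w,u,v,.048)[:2] for u,v in pts]);r=cv2.minAreaRect((Q*1000).astype(np.float32));print(r,cv2.boxPoints(r).round(1).tolist())
g=b[:,:,1]
for v in range(150,282,8): print(v,' '.join('%3d'%k for k in g[v,276:352:4]))
E
```

```text
((530.4732666015625, -144.93280029296875), (1433.9691162109375, 844.2417602539062), 2.241393804550171) [[-202.5, 248.8000030517578], [-169.5, -594.7999877929688], [1263.4000244140625, -538.7000122070312], [1230.4000244140625, 304.8999938964844]]
150 171 171 179 175 177 180 179 176 176 179 180 181 175 171 177 180 180 178 171
158 172 174 172 174 179 178 175 188 179 178 180 181 176 176 180 177 182 179 176
166 167 174 177 173 136  58  57  55  69  71  61  63  51  54  57 181 178 181 182
174 178 179 181 147 107 105 109 107 107 107 107 106 106 106 104  88 180 178 186
182 182 176 176 158 108 111 107 109 109 108 105 108 109 108 108  85 178 176 179
190 193 193 196 168 106 126 107 110 108 107 112 108 108 107 108  74 178 183 178
198 198 195 197 167 105 107 109 106 109 107 111 108 106 109 107  88 187 183 183
206 194 193 193 168 120 125 118 106 104 107 104 105 121 106 108 101 198 195 197
214 193 196 195 163 125 123 125 123 123 123 121 122 123 123 124 118 171 192 194
222 192 194 196 201 122 123 123 125 122 122 121 119 122 120 122 134 191 191 197
230 195 197 200 139 120 123 123 122 122 117 119 120 120 118 121 139 191 195 201
238 136 134 131 134  75  79  77  79  77  79  78  78  76  79  92  91 135 138 131
246 135 130 129 130  76  76  76  75  79  77  75  76  76  78  71 126 141 141 138
254 138 138 136 136  79  75  78  78  77  76  76  79  77  75  75 139 137 133 134
262 133 137 135 129  94  88  81  86  87  85  76  77  83  78  74 141 137 135 136
270 132 140 139 136 138 135 131 133 131 134 141 136 135 133 139 136 140 136 132
278 136 131 132 136 138 135 138 130 135 132 139 134 132 133 141 135 134 133 136
```

```bash
python3 - <<'E'
from h import *
w=load('pics/w10.png')
P=np.array([px(w,*p,.048)[:2] for p in((291,170),(337,170),(334,265.5),(290,265.5))]);print(P.round(4).tolist(),P.mean(0))
for a,b in((0,3),(1,2),(0,1),(3,2)):d=P[b]-P[a];print(np.linalg.norm(d).round(4),np.degrees(np.arctan2(d[1],d[0])).round(1))
E
python3 p.py
```

```text
[[0.451, 0.0539], [0.4878, 0.0563], [0.4919, -0.026], [0.4539, -0.0284]] [0.4711664  0.01394996]
0.0824 -88.0
0.0823 -87.2
0.0369 3.7
0.038 3.7
t38.2 at [0.473  0.0125 0.2018] psi 3.7 tilt 0.001 q [-0.13  0.21 -0.34  1.02 -0.    1.38] F [-0.7 -1.1  0.2] w 0.998 g 0.0
```

```bash
python3 -m inch '[{"x":0.15,"y":-0.2,"z":2,"turn":0},{"x":0,"y":0,"z":3,"turn":0},{"x":0,"y":0,"z":3,"turn":0},{"x":0,"y":0,"z":3,"turn":0},{"x":0,"y":0,"z":3,"turn":0},{"x":0,"y":0,"z":2.2,"turn":0},{"x":0,"y":0,"z":1.5,"turn":0},{"x":0,"y":0,"z":0.7,"turn":0}]' | egrep 'pos|for'
python3 -m inch '[{"x":0,"y":0,"z":0,"turn":0},{"x":0,"y":0,"z":0,"turn":0},{"x":0,"y":0,"z":0,"turn":0},{"x":0,"y":0,"z":0,"turn":0},{"x":0,"y":0,"z":0,"turn":0},{"x":0,"y":0,"z":0,"turn":0},{"x":0,"y":0,"z":0,"turn":0},{"x":0,"y":0,"z":0,"turn":0}]' 1 35 | egrep 'pos|for|wid'
python3 -m inch '[{"x":0,"y":0,"z":-1,"turn":0},{"x":0,"y":0,"z":-3,"turn":0},{"x":0,"y":0,"z":-4,"turn":0},{"x":0,"y":0,"z":-4,"turn":0},{"x":0,"y":0,"z":-4,"turn":0},{"x":0,"y":0,"z":-3,"turn":0},{"x":0,"y":0,"z":-1.5,"turn":0},{"x":0,"y":0,"z":0,"turn":0}]' | egrep 'pos|for|wid'
python3 p.py .642 -.2235 .215 4
```

```text
eef_pos: [0.4692, 0.0142, 0.0154]
contact_force: [-0.3, -0.9, 0.3]
grip_force: 0.0
eef_pos: [0.4708, 0.0143, 0.0183]
contact_force: [0.2, 0.2, 6.4]
gripper_width: 0.461
grip_force: 35.7
eef_pos: [0.4718, 0.0143, 0.2264]
contact_force: [-0.1, 0.1, -0.9]
gripper_width: 0.461
grip_force: 35.7
t40.2 at [0.4718 0.0143 0.2264] psi 3.8 tilt 0.007 q [-0.12  0.19 -0.3   1.07 -0.    1.38] F [-0.1  0.1 -0.9] w 0.461 g 35.7
shift cm now-axes [-24.85  15.41   1.29]
turn -0.004 shift cm after turn [-24.91  15.31   1.28]
```

```bash
python3 -m inch '[{"x":-2,"y":1.2,"z":0,"turn":0},{"x":-3.3,"y":2,"z":0,"turn":0},{"x":-3.4,"y":2.1,"z":0,"turn":0},{"x":-3.4,"y":2.1,"z":0,"turn":0},{"x":-3.4,"y":2.1,"z":0,"turn":0},{"x":-3.4,"y":2.1,"z":0,"turn":0},{"x":-3.4,"y":2.1,"z":0,"turn":0},{"x":-2.5,"y":1.7,"z":0,"turn":0}]' | egrep 'pos|for|wid'
python3 -m inch '[{"x":0,"y":0,"z":0,"turn":0},{"x":0,"y":0,"z":0,"turn":0},{"x":0,"y":0,"z":0,"turn":0},{"x":0,"y":0,"z":0,"turn":0},{"x":0,"y":0,"z":0,"turn":0},{"x":0,"y":0,"z":0,"turn":0},{"x":0,"y":0,"z":0,"turn":0},{"x":0,"y":0,"z":0,"turn":0}]' >/dev/null
python3 - <<'E'
from h import *
w=shot('wrist','pics/w11.png');b=cv2.imread('pics/w11.png')[:,:,1]
for v in range(60,300,16): print(v,' '.join('%3d'%k for k in b[v,150:490:8]))
E
python3 p.py .642 -.2235 .097 4
```

```text
eef_pos: [0.6403, -0.2255, 0.2208]
contact_force: [1.6, 1.5, -0.4]
gripper_width: 0.464
grip_force: 35.7
60 197 189 197 194 193 193 194 196 196 195 193 194 190 193 190 192 194 189 194 196 196 121 125  62 120 125 124 124 122 123 122 123 122 120 135 134 134 131 132 205 208 203 206
76 201 211 211 212 204 195 194 189 188 191 192 197 185 189 196 197 196 194 192 196 192 190 192 190 193 196 189 189 194 196 138 114 101 123 122 122 120 136 177 208 207 208 213
92 203 209 204 218 207 209 215 211 207 211 205 195 197 198 194 197 191 189 191 190 191 190 193 193 190 199 187 191 191 195 193 196 191 196 193 191 194 188 192 210 208 207 211
108 213 208 206 209 207 214 209 213 213 216 217  32  33  40  39  40  36 192 190 192 192 191 192 191 192 192 194 140 158 205 200 198 192 192 194 197 195 199 186 190 210 207 208
124 211 207 210 213 211 209 216 171 162 114  85  85  89  89  90  89  90  96 119 118 119 120 121 119 119 117  89  89  89  89  91  89  91  89  98 186 190 197 207 209 209 206 212
140 213 214 213 210 211 214 212 197 139 103 102 106 105 209 208 210 209 186 186 187 188 190 188 189 188 188 188 187 18
[... 1159 characters left out ...]
93  95  90  94  70  87  81  84  83  83  84  83  63  62  75  76  81  84 129 187 105 104  97  94 176 216 208 212 217 212 212 216 209
268 155 155 153 148 152 155 157 153 152 137  94  90  95  96 103 115 113 114 117 118 116 116 117 114 114 115 115 116 101 118  99  98 105  98 175 210 209 209 210 217 216 214 211
284 214 209 155 155 150 151 157 152 154 136  94  94  93  97  99 116 114 116 116 115 118 115 116 118 116 115 116 116 100  93 100 103 102  94 192 211 216 210 213 212 214 213 214
t41.6 at [ 0.6396 -0.2225  0.2224] psi 3.8 tilt 0.000 q [-0.44  0.6   0.31  1.28  0.    1.06] F [-0.1 -0.6 -0.2] w 0.464 g 35.8
shift cm now-axes [-0.12  0.23 12.54]
turn -0.003 shift cm after turn [-0.12  0.23 12.54]
```

```bash
python3 -m inch '[{"x":-0.1,"y":0.15,"z":1,"turn":0},{"x":0,"y":0,"z":2,"turn":0},{"x":0,"y":0,"z":2.5,"turn":0},{"x":0,"y":0,"z":2.5,"turn":0},{"x":0,"y":0,"z":2,"turn":0},{"x":0,"y":0,"z":1.3,"turn":0},{"x":0,"y":0,"z":0.7,"turn":0},{"x":0,"y":0,"z":0.3,"turn":0}]' | egrep 'pos|for|wid'
python3 -m inch '[{"x":0,"y":0,"z":0,"turn":0},{"x":0,"y":0,"z":0.1,"turn":0},{"x":0,"y":0,"z":0.1,"turn":0},{"x":0,"y":0,"z":0,"turn":0},{"x":0,"y":0,"z":0,"turn":0},{"x":0,"y":0,"z":0,"turn":0},{"x":0,"y":0,"z":0,"turn":0},{"x":0,"y":0,"z":0,"turn":0}]' | egrep 'pos|for|wid'
python3 p.py .642 -.2235 .095 4
```

```text
eef_pos: [0.6403, -0.2233, 0.0972]
contact_force: [-0.3, 0.6, -0.3]
gripper_width: 0.463
grip_force: 35.8
eef_pos: [0.6412, -0.2237, 0.0972]
contact_force: [-0.2, 0.2, -1.4]
gripper_width: 0.456
grip_force: 35.8
t42.9 at [ 0.6412 -0.2237  0.0972] psi 3.8 tilt 0.000 q [-0.44  0.67  0.11  1.01 -0.    1.06] F [-0.2  0.2 -1.4] w 0.456 g 35.8
shift cm now-axes [0.01 0.08 0.22]
turn -0.004 shift cm after turn [0.01 0.08 0.22]
```

```bash
python3 -m inch '[{"x":0,"y":0,"z":0.1,"turn":0},{"x":0,"y":0,"z":0.1,"turn":0},{"x":0,"y":0,"z":0,"turn":0},{"x":0,"y":0,"z":0,"turn":0},{"x":0,"y":0,"z":0,"turn":0},{"x":0,"y":0,"z":0,"turn":0},{"x":0,"y":0,"z":0,"turn":0},{"x":0,"y":0,"z":0,"turn":0}]' | egrep 'pos|for|wid'
python3 -m inch '[{"x":0,"y":0,"z":0,"turn":0},{"x":0,"y":0,"z":0,"turn":0},{"x":0,"y":0,"z":0,"turn":0},{"x":0,"y":0,"z":0,"turn":0},{"x":0,"y":0,"z":0,"turn":0},{"x":0,"y":0,"z":0,"turn":0},{"x":0,"y":0,"z":0,"turn":0},{"x":0,"y":0,"z":0,"turn":0}]' -0.25 | egrep 'pos|for|wid'
python3 -m inch '[{"x":0,"y":0,"z":-1,"turn":0},{"x":0,"y":0,"z":-2,"turn":0},{"x":0,"y":0,"z":-3,"turn":0},{"x":0,"y":0,"z":-3,"turn":0},{"x":0,"y":0,"z":-3,"turn":0},{"x":0,"y":0,"z":-2,"turn":0},{"x":0,"y":0,"z":-1,"turn":0},{"x":0,"y":0,"z":0,"turn":0}]' | egrep 'pos|for|wid'
python3 p.py .672 -.01 .2 83 ; python3 p.py .672 -.01 .2 98
```

```text
eef_pos: [0.6413, -0.2237, 0.0956]
contact_force: [-1.4, 0.6, 6.0]
gripper_width: 0.465
grip_force: 36.5
eef_pos: [0.6412, -0.2237, 0.095]
contact_force: [1.5, -0.2, -0.0]
gripper_width: 0.624
grip_force: 0.0
eef_pos: [0.642, -0.2242, 0.248]
contact_force: [0.6, 0.3, 0.3]
gripper_width: 0.626
grip_force: 0.0
t44.9 at [ 0.642  -0.2242  0.248 ] psi 3.8 tilt 0.004 q [-0.44  0.59  0.37  1.34 -0.    1.06] F [0.6 0.3 0.3] w 0.626 g 0.0
shift cm now-axes [21.18  4.38  4.77]
turn -1.383 shift cm after turn [-0.35 21.6   4.87]
t44.9 at [ 0.642  -0.2242  0.248 ] psi 3.8 tilt 0.004 q [-0.44  0.59  0.37  1.34 -0.    1.06] F [0.6 0.3 0.3] w 0.626 g 0.0
shift cm now-axes [21.18  4.38  4.77]
turn 1.497 shift cm after turn [  5.96 -20.81   4.71]
```

```bash
python3 -m inch '[{"x":2,"y":0.4,"z":0,"turn":0},{"x":3,"y":0.6,"z":0,"turn":0},{"x":3.5,"y":0.7,"z":0,"turn":0},{"x":3.5,"y":0.8,"z":0,"turn":0},{"x":3.5,"y":0.8,"z":0,"turn":0},{"x":3.5,"y":0.7,"z":0,"turn":0},{"x":2.2,"y":0.4,"z":0,"turn":-0.06},{"x":0,"y":0,"z":0,"turn":-0.12}]' -1 >/dev/null
python3 -m inch '[{"x":0,"y":0,"z":0.5,"turn":-0.12},{"x":0,"y":0,"z":0.5,"turn":-0.12},{"x":0,"y":0,"z":0.5,"turn":-0.12},{"x":0,"y":0,"z":0.5,"turn":-0.12},{"x":0,"y":0,"z":0.5,"turn":-0.12},{"x":0,"y":0,"z":0.5,"turn":-0.12},{"x":0,"y":0,"z":0.5,"turn":-0.12},{"x":0,"y":0,"z":0.5,"turn":-0.12}]' >/dev/null
python3 -m inch '[{"x":0,"y":0,"z":0.5,"turn":-0.12},{"x":0,"y":0,"z":0.5,"turn":-0.12},{"x":0,"y":0,"z":0,"turn":0},{"x":0,"y":0,"z":0,"turn":0},{"x":0,"y":0,"z":0,"turn":0},{"x":0,"y":0,"z":0,"turn":0},{"x":0,"y":0,"z":0,"turn":0},{"x":0,"y":0,"z":0,"turn":0}]' >/dev/null
python3 - <<'E'
from h import *
for f,L in(('w8',((146,61),(284,78),(249,262),(127,236))),('w5',((124,120),(255,161),(212,320),(95,281)))):
    w=load(f'pics/{f}.png');P=np.array([px(w,*p,.014)[:2] for p in L]);C=P.mean(0);d=P[0]+P[1]-P[2]-P[3]
    print(P.round(3).tolist(),C,np.linalg.norm(d)/2,np.degrees(np.arctan2(d[1],d[0])))
w=shot('wrist','pics/w12.png');b=cv2.imread('pics/w12.png');cv2.imwrite('pics/w12v.png',b)
E
python3 p.py .672 -.01 .2 83
```

```text
[[0.779, 0.042], [0.761, -0.096], [0.579, -0.072], [0.597, 0.065]] [ 0.67907335 -0.01521921] 0.18352580023096587 -7.514115992986443
[[0.58, -0.069], [0.596, 0.069], [0.77, 0.051], [0.761, -0.093]] [ 0.67696136 -0.01051323] 0.17899017229359654 173.27805029633473
t47.0 at [ 0.6712 -0.0093  0.1953] psi 82.8 tilt 0.000 q [-0.12  0.59  0.23  1.21 -0.    0.  ] F [0.  0.1 0.6] w 1.003 g 0.0
shift cm now-axes [-0.09 -0.06 -0.47]
turn -0.004 shift cm after turn [-0.09 -0.06 -0.47]
```

```bash
python3 - <<'E'
from h import *
w=load('pics/w12.png');b=cv2.imread('pics/w12.png');b=cv2.medianBlur(b,5).astype(int)
r_b=b[:,:,2]-b[:,:,0]   # bench is warm, lid neutral/purplish, tote bluish
m=((abs(r_b)<9)&(b.max(2)<150)&(b.max(2)>45)).astype(np.uint8);m[330:]=0
m=cv2.morphologyEx(m,cv2.MORPH_OPEN,np.ones((7,7)))
n,l,s,ce=cv2.connectedComponentsWithStats(m)
for i in range(1,n):
  if s[i,4]>3000:
    c=cv2.findContours((l==i).astype(np.uint8),0,2)[0][0];h=cv2.convexHull(c);a=cv2.approxPolyDP(h,5,True)[:,0]
    print(s[i].tolist(),[(p.tolist(),px(w,*p,.014)[:2].round(4).tolist()) for p in a])
E
```

```text
[233, 119, 161, 193, 29301] [([391, 121], [0.5967, 0.0653]), ([382, 309], [0.7771, 0.0436]), ([245, 310], [0.7612, -0.0932]), ([233, 123], [0.5809, -0.0711])]
[0, 208, 94, 71, 4599] [([80, 208], [0.6309, -0.2509]), ([93, 255], [0.6832, -0.2507]), ([72, 268], [0.6947, -0.2869]), ([13, 277], [0.6967, -0.3971]), ([0, 236], [0.6421, -0.3966])]
```

```bash
python3 -m inch '[{"x":-0.83,"y":-0.36,"z":2,"turn":-0.005},{"x":0,"y":0,"z":3,"turn":0},{"x":0,"y":0,"z":3,"turn":0},{"x":0,"y":0,"z":3,"turn":0},{"x":0,"y":0,"z":3,"turn":0},{"x":0,"y":0,"z":2,"turn":0},{"x":0,"y":0,"z":1,"turn":0},{"x":0,"y":0,"z":0.5,"turn":0}]' | egrep 'pos|for|wid'
python3 -m inch '[{"x":0,"y":0,"z":0,"turn":0},{"x":0,"y":0,"z":0,"turn":0},{"x":0,"y":0,"z":0,"turn":0},{"x":0,"y":0,"z":0,"turn":0},{"x":0,"y":0,"z":0,"turn":0},{"x":0,"y":0,"z":0,"turn":0},{"x":0,"y":0,"z":0,"turn":0},{"x":0,"y":0,"z":0,"turn":0}]' | egrep 'pos|for|wid'
python3 p.py .679 -.0139 .018 83.1
```

```text
eef_pos: [0.678, -0.0137, 0.0185]
contact_force: [-0.7, 0.6, -0.7]
gripper_width: 0.998
grip_force: 0.0
eef_pos: [0.679, -0.0139, 0.0203]
contact_force: [-0.1, -0.6, 0.9]
gripper_width: 1.004
grip_force: 0.0
t48.3 at [ 0.679  -0.0139  0.0203] psi 83.1 tilt 0.000 q [-0.13  0.74  0.03  0.85 -0.   -0.01] F [-0.1 -0.6  0.9] w 1.004 g 0.0
shift cm now-axes [-0.   -0.    0.23]
turn 0.001 shift cm after turn [-0.   -0.    0.23]
```

```bash
python3 -m inch '[{"x":0,"y":0,"z":0.15,"turn":0},{"x":0,"y":0,"z":0,"turn":0},{"x":0,"y":0,"z":0,"turn":0},{"x":0,"y":0,"z":0,"turn":0},{"x":0,"y":0,"z":0,"turn":0},{"x":0,"y":0,"z":0,"turn":0},{"x":0,"y":0,"z":0,"turn":0},{"x":0,"y":0,"z":0,"turn":0}]' 1 70 | egrep 'pos|for|wid'
python3 -m inch '[{"x":0,"y":0,"z":-1,"turn":0},{"x":0,"y":0,"z":-2,"turn":0},{"x":0,"y":0,"z":-4,"turn":0},{"x":0,"y":0,"z":-4,"turn":0},{"x":0,"y":0,"z":-4,"turn":0},{"x":0,"y":0,"z":-4,"turn":0},{"x":0,"y":0,"z":-4,"turn":0},{"x":0,"y":0,"z":-2,"turn":0}]' | egrep 'pos|for|wid'
python3 p.py .642 -.2235 .25 4
```

```text
eef_pos: [0.6791, -0.0139, 0.0188]
contact_force: [0.1, -0.3, 2.4]
gripper_width: 0.288
grip_force: 70.3
eef_pos: [0.6797, -0.0139, 0.2747]
contact_force: [0.3, -0.3, -1.0]
gripper_width: 0.293
grip_force: 69.6
t49.6 at [ 0.6797 -0.0139  0.2747] psi 83.1 tilt 0.006 q [-0.13  0.59  0.43  1.4  -0.   -0.01] F [ 0.3 -0.3 -1. ] w 0.293 g 69.6
shift cm now-axes [  1.25 -21.26   2.47]
turn 1.381 shift cm after turn [-20.63  -5.22   2.6 ]
```

```bash
python3 -m inch '[{"x":0.1,"y":-1.5,"z":0,"turn":0},{"x":0.2,"y":-3,"z":0,"turn":0},{"x":0.2,"y":-3.5,"z":0,"turn":0},{"x":0.2,"y":-3.5,"z":0,"turn":0},{"x":0.2,"y":-3.5,"z":0,"turn":0},{"x":0.2,"y":-3.2,"z":0,"turn":0},{"x":0.15,"y":-2,"z":0,"turn":0},{"x":0,"y":-1,"z":0,"turn":0.05}]' >/dev/null
python3 -m inch '[{"x":0,"y":0,"z":0,"turn":0.11},{"x":0,"y":0,"z":0,"turn":0.12},{"x":0,"y":0,"z":0,"turn":0.12},{"x":0,"y":0,"z":0,"turn":0.12},{"x":0,"y":0,"z":0,"turn":0.12},{"x":0,"y":0,"z":0,"turn":0.12},{"x":0,"y":0,"z":0,"turn":0.12},{"x":0,"y":0,"z":0,"turn":0.12}]' >/dev/null
python3 -m inch '[{"x":0,"y":0,"z":1,"turn":0.12},{"x":0,"y":0,"z":1,"turn":0.12},{"x":0,"y":0,"z":1,"turn":0.1},{"x":0,"y":0,"z":0.5,"turn":0.04},{"x":0,"y":0,"z":0,"turn":0},{"x":0,"y":0,"z":0,"turn":0},{"x":0,"y":0,"z":0,"turn":0},{"x":0,"y":0,"z":0,"turn":0}]' | egrep 'pos|for|wid'
python3 p.py .6425 -.2235 .19 4.2
python3 - <<'E'
from h import *
w=shot('wrist','pics/w13.png');c=shot('top','pics/t13.png');d=shot('scene','pics/s13.png')
a=cv2.imread('pics/w13.png');b=cv2.imread('pics/s13.png')
cv2.imwrite('pics/m13.png',np.hstack([cv2.resize(a,(480,360)),cv2.resize(b[120:300,180:340],(320,360))]))
E
```

```text
eef_pos: [0.6412, -0.223, 0.234]
contact_force: [-0.5, 0.1, -2.3]
gripper_width: 0.293
grip_force: 69.6
t51.6 at [ 0.6412 -0.223   0.234 ] psi 4.1 tilt 0.001 q [-0.44  0.6   0.34  1.31 -0.    1.06] F [-0.5  0.1 -2.3] w 0.293 g 69.6
shift cm now-axes [-0.06  0.13  4.4 ]
turn -0.001 shift cm after turn [-0.06  0.13  4.4 ]
```

```bash
python3 -m inch '[{"x":-0.05,"y":0.1,"z":0.5,"turn":0},{"x":0,"y":0,"z":1.2,"turn":0},{"x":0,"y":0,"z":1.5,"turn":0},{"x":0,"y":0,"z":1.2,"turn":0},{"x":0,"y":0,"z":0.8,"turn":0},{"x":0,"y":0,"z":0.4,"turn":0},{"x":0,"y":0,"z":0,"turn":0},{"x":0,"y":0,"z":0,"turn":0}]' | egrep 'pos|for|wid'
python3 -m inch '[{"x":0,"y":0,"z":0.2,"turn":0},{"x":0,"y":0,"z":0.2,"turn":0},{"x":0,"y":0,"z":0.1,"turn":0},{"x":0,"y":0,"z":0.1,"turn":0},{"x":0,"y":0,"z":0,"turn":0},{"x":0,"y":0,"z":0,"turn":0},{"x":0,"y":0,"z":0,"turn":0},{"x":0,"y":0,"z":0,"turn":0}]' | egrep 'pos|for|wid'
python3 p.py .6425 -.2235 .165 4.2
```

```text
eef_pos: [0.6423, -0.2233, 0.1779]
contact_force: [-0.9, -1.0, -1.6]
gripper_width: 0.287
grip_force: 69.6
eef_pos: [0.6422, -0.2233, 0.1717]
contact_force: [-0.1, 0.5, -1.4]
gripper_width: 0.285
grip_force: 69.6
t53.1 at [ 0.6422 -0.2233  0.1717] psi 4.1 tilt 0.000 q [-0.44  0.62  0.22  1.17  0.    1.06] F [-0.1  0.5 -1.4] w 0.285 g 69.6
shift cm now-axes [-0.03  0.03  0.67]
turn -0.002 shift cm after turn [-0.03  0.03  0.67]
```

```bash
python3 -m inch '[{"x":0,"y":0,"z":0.2,"turn":0},{"x":0,"y":0,"z":0.1,"turn":0},{"x":0,"y":0,"z":0.1,"turn":0},{"x":0,"y":0,"z":0,"turn":0},{"x":0,"y":0,"z":0,"turn":0},{"x":0,"y":0,"z":0,"turn":0},{"x":0,"y":0,"z":0,"turn":0},{"x":0,"y":0,"z":0,"turn":0}]' | egrep 'pos|for|wid'
python3 p.py
```

```text
eef_pos: [0.6422, -0.2232, 0.1677]
contact_force: [-0.5, 0.3, -0.7]
gripper_width: 0.285
grip_force: 69.6
t53.8 at [ 0.6422 -0.2232  0.1677] psi 4.1 tilt 0.000 q [-0.44  0.63  0.21  1.16  0.    1.06] F [-0.5  0.3 -0.7] w 0.285 g 69.6
```

Plug is entering freely (no force at 4 mm in).

```bash
python3 -m inch '[{"x":0,"y":0,"z":0.1,"turn":0},{"x":0,"y":0,"z":0.1,"turn":0},{"x":0,"y":0,"z":0.1,"turn":0},{"x":0,"y":0,"z":0.05,"turn":0},{"x":0,"y":0,"z":0.05,"turn":0},{"x":0,"y":0,"z":0,"turn":0},{"x":0,"y":0,"z":0,"turn":0},{"x":0,"y":0,"z":0,"turn":0}]' | egrep 'pos|for|wid'
python3 p.py
```

```text
eef_pos: [0.6422, -0.2233, 0.1642]
contact_force: [-3.1, 0.8, 5.6]
gripper_width: 0.287
grip_force: 70.6
t54.4 at [ 0.6422 -0.2233  0.1642] psi 4.1 tilt 0.001 q [-0.44  0.63  0.21  1.15 -0.    1.06] F [-3.1  0.8  5.6] w 0.287 g 70.6
```

```bash
python3 -m inch '[{"x":0,"y":0,"z":0,"turn":0},{"x":0,"y":0,"z":0,"turn":0},{"x":0,"y":0,"z":0,"turn":0},{"x":0,"y":0,"z":0,"turn":0},{"x":0,"y":0,"z":0,"turn":0},{"x":0,"y":0,"z":0,"turn":0},{"x":0,"y":0,"z":0,"turn":0},{"x":0,"y":0,"z":0,"turn":0}]' -1 | egrep 'pos|for|wid'
python3 -m inch '[{"x":0,"y":0,"z":-1,"turn":0},{"x":0,"y":0,"z":-2,"turn":0},{"x":0,"y":0,"z":-3,"turn":0},{"x":0,"y":0,"z":-3,"turn":0},{"x":0,"y":0,"z":-1,"turn":0},{"x":2,"y":0,"z":0,"turn":0},{"x":3,"y":0,"z":0,"turn":0},{"x":3,"y":0,"z":0,"turn":0}]' | egrep 'pos|for|wid'
python3 -m inch '[{"x":3,"y":0,"z":0,"turn":0},{"x":3,"y":0,"z":0,"turn":0},{"x":3,"y":0,"z":0,"turn":0},{"x":2,"y":0,"z":0,"turn":0},{"x":0,"y":0,"z":0,"turn":0},{"x":0,"y":0,"z":0,"turn":0},{"x":0,"y":0,"z":0,"turn":0},{"x":0,"y":0,"z":0,"turn":0}]' | egrep 'pos|for|wid'
python3 - <<'E'
from h import *
w=shot('wrist','pics/w14.png');c=shot('top','pics/t14.png');d=shot('scene','pics/s14.png')
a=cv2.imread('pics/t14.png');b=cv2.imread('pics/s14.png')
cv2.imwrite('pics/m14.png',cv2.convertScaleAbs(np.hstack([cv2.resize(a[140:260,340:473],(400,360)),cv2.resize(b[120:280,180:358],(400,360))]),alpha=1.4))
E
python3 p.py
```

```text
eef_pos: [0.6421, -0.2232, 0.1635]
contact_force: [0.2, 0.3, -0.1]
gripper_width: 0.997
grip_force: 0.0
eef_pos: [0.6364, -0.1433, 0.2642]
contact_force: [0.4, 1.0, -0.7]
gripper_width: 1.0
grip_force: 0.0
eef_pos: [0.6288, -0.0348, 0.2637]
contact_force: [-0.6, -1.1, -0.5]
gripper_width: 1.001
grip_force: 0.0
t56.6 at [ 0.6287 -0.0347  0.2635] psi 4.0 tilt 0.000 q [-0.17  0.49  0.22  1.31 -0.    1.33] F [-1.1  0.7 -0.1] w 1.003 g 0.0
```

View pics/m14.png

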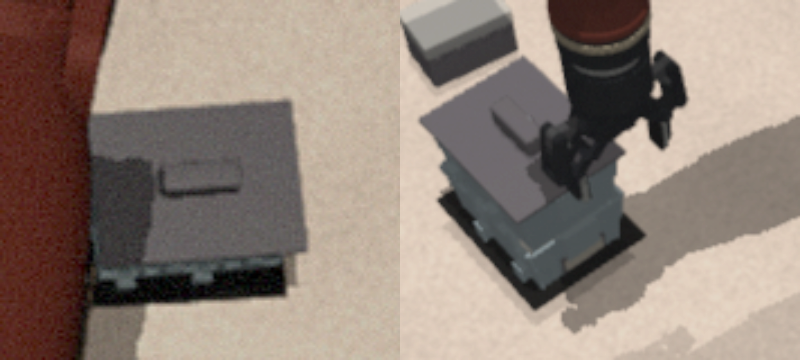

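The final picture shows the stack on its mat, square, with the lid sitting level and flush on the upper tote (lid bar at pixel 200,177 in the left panel).

```bash
python3 -c "
from cell import close_job
print(close_job())"
```

```text
the job is handed in; nothing more can be done
None
```

I handed the job in at about 57 s: three jars upright in the tote on the mat (no fourth was seen), the empty tote stacked on it half-turned, the slide case inside it, and the lid seated. I didn't check the slide case's right-way-up marking by eye, and the hand-in returned no verdict.

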